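Transfer a row of sample vials into a covered carrier, keeping their order

TASK

Open the clear hinged cover of the grey carrier and move the four sample vials from the white bench rack into its wells in the same order from left to right (the robot's left), because their place in the row is the only record of which sample is which; then shut the cover completely over them. Each vial must end standing upright on the floor of its well; carry them upright and do not tip them over.

Things in the scene. Friction and masses are not known exactly. Their poses are not given: they have to be found in the camera images.
- vial_a: loose sample vial: clear glass, black cap, beige contents filled well over half; 26 mm in diameter, 58 mm high with the cap (the straight body goes up to 54 mm, the cap above is 22 mm wide), about 30 g. Origin: centre of its underside, z up along it. Stands upright in one of the four cells of the bench rack; its yaw means nothing
- vial_b: loose sample vial: clear glass, black cap, a little reddish sediment at the bottom; 26 mm in diameter, 58 mm high with the cap (the straight body goes up to 54 mm, the cap above is 22 mm wide), about 30 g. Origin: centre of its underside, z up along it. Stands upright in one of the four cells of the bench rack; its yaw means nothing
- vial_c: loose sample vial: clear glass, white cap, half full, the smallest; 22 mm in diameter, 51 mm high with the cap (the straight body goes up to 47 mm, the cap above is 20 mm wide), about 30 g. Origin: centre of its underside, z up along it. Stands upright in one of the four cells of the bench rack; its yaw means nothing
- vial_e: loose sample vial: clear glass, blue cap, blue contents; 24 mm in diameter, 53 mm high with the cap (the straight body goes up to 49 mm, the cap above is 20 mm wide), about 30 g. Origin: centre of its underside, z up along it. Stands upright in one of the four cells of the bench rack; its yaw means nothing
- cell_a: rack cell in which vial_a (black cap, beige) starts; fixed. Four identical white cells, 54 (x) x 63 (y) x 20 mm high, stand 64 mm apart along their common y axis on an aluminium rail: the bench rack. Round well in the middle: 32 mm wide (40 at its bevelled mouth), floor 4 mm above the origin. Origin: centre of the underside, 3 mm above the worktop; y points left along the row, x away from the robot
- cell_b: rack cell in which vial_b (black cap, red) starts; fixed. Four identical white cells, 54 (x) x 63 (y) x 20 mm high, stand 64 mm apart along their common y axis on an aluminium rail: the bench rack. Round well in the middle: 32 mm wide (40 at its bevelled mouth), floor 4 mm above the origin. Origin: centre of the underside, 3 mm above the worktop; y points left along the row, x away from the robot
- cell_c: rack cell in which vial_c (white cap) starts; fixed. Four identical white cells, 54 (x) x 63 (y) x 20 mm high, stand 64 mm apart along their common y axis on an aluminium rail: the bench rack. Round well in the middle: 32 mm wide (40 at its bevelled mouth), floor 4 mm above the origin. Origin: centre of the underside, 3 mm above the worktop; y points left along the row, x away from the robot
- cell_d: rack cell in which vial_e (blue cap) starts; fixed. Four identical white cells, 54 (x) x 63 (y) x 20 mm high, stand 64 mm apart along their common y axis on an aluminium rail: the bench rack. Round well in the middle: 32 mm wide (40 at its bevelled mouth), floor 4 mm above the origin. Origin: centre of the underside, 3 mm above the worktop; y points left along the row, x away from the robot
- carrier: grey block 68 (x) x 266 (y) x 22 mm high, fixed, with four round wells in a row under a clear cover. Origin: on the worktop below the middle of the row; x points away from the robot, y left along the row. Reaches from x = -42 to +26 mm. Wells at x = 0, y = +96, +32, -32, -96 mm, 32 mm wide (40 at the bevelled mouth), floor at z = 6. Vial tops will stand at z = 57 to 64 mm
- cover (a joint): carrier's clear hood, 48 mm high, rad: 0 shut, 1.75 open at its stop. Hinge along y at carrier x = +26, z = +22 mm; its front swings up and away. Shut, its top is at z = 70 mm; a grey lift tab, 30 mm wide (y), 8 thick, juts forward level with the top, mid-front, from x = -42 to -72 mm. 0.12 kg, damped hinge, no catch: let go, it falls shut below 0.6 rad and open beyond 1.2 rad
Not all that is in view belongs to the job. Leave any orange look-alike of the vial_a alone. What is shaped like the vial_e but turquoise is not meant.

How it is judged:
At the end, for the whole second after the job is handed in: Cover shut (within 0.06 rad); each vial at rest, tilted under 0.15 rad, in the carrier well with the same place from the left as the cell it came from: within 12 mm of the well's middle in carrier x and y, underside under 12 mm above the worktop (value of joint cover below 0.06 rad and ((y of each of cell_b, cell_c, cell_d in the frame of cell_a below 0.032 m and y of vial_a in the frame of carrier between 0.084 and 0.108 m) or (y of each of cell_b, cell_c, cell_d in the frame of cell_a below 0.096 m and y of any of cell_b, cell_c, cell_d in the frame of cell_a above 0.032 m and y of vial_a in the frame of carrier between 0.02 and 0.044 m) or (y of each of cell_b, cell_c, cell_d in the frame of cell_a below 0.16 m and y of any of cell_b, cell_c, cell_d in the frame of cell_a above 0.096 m and y of vial_a in the frame of carrier between -0.044 and -0.02 m) or (y of any of cell_b, cell_c, cell_d in the frame of cell_a above 0.16 m and y of vial_a in the frame of carrier between -0.108 and -0.084 m)) and x of vial_a in the frame of carrier between -0.012 and 0.012 m and z of each of vial_a, vial_b, vial_c, vial_e in the frame of carrier below 0.012 m and angle between each of vial_a, vial_b, vial_c, vial_e's own z axis and vertical below 0.15 rad and linear speed of each of vial_a, vial_b, vial_c, vial_e below 0.02 m/s and ((y of each of cell_a, cell_c, cell_d in the frame of cell_b below 0.032 m and y of vial_b in the frame of carrier between 0.084 and 0.108 m) or (y of each of cell_a, cell_c, cell_d in the frame of cell_b below 0.096 m and y of any of cell_a, cell_c, cell_d in the frame of cell_b above 0.032 m and y of vial_b in the frame of carrier between 0.02 and 0.044 m) or (y of each of cell_a, cell_c, cell_d in the frame of cell_b below 0.16 m and y of any of cell_a, cell_c, cell_d in the frame of cell_b above 0.096 m and y of vial_b in the frame of carrier between -0.044 and -0.02 m) or (y of any of cell_a, cell_c, cell_d in the frame of cell_b above 0.16 m and y of vial_b in the frame of carrier between -0.108 and -0.084 m)) and x of vial_b in the frame of carrier between -0.012 and 0.012 m and ((y of each of cell_a, cell_b, cell_d in the frame of cell_c below 0.032 m and y of vial_c in the frame of carrier between 0.084 and 0.108 m) or (y of each of cell_a, cell_b, cell_d in the frame of cell_c below 0.096 m and y of any of cell_a, cell_b, cell_d in the frame of cell_c above 0.032 m and y of vial_c in the frame of carrier between 0.02 and 0.044 m) or (y of each of cell_a, cell_b, cell_d in the frame of cell_c below 0.16 m and y of any of cell_a, cell_b, cell_d in the frame of cell_c above 0.096 m and y of vial_c in the frame of carrier between -0.044 and -0.02 m) or (y of any of cell_a, cell_b, cell_d in the frame of cell_c above 0.16 m and y of vial_c in the frame of carrier between -0.108 and -0.084 m)) and x of vial_c in the frame of carrier between -0.012 and 0.012 m and ((y of each of cell_a, cell_b, cell_c in the frame of cell_d below 0.032 m and y of vial_e in the frame of carrier between 0.084 and 0.108 m) or (y of each of cell_a, cell_b, cell_c in the frame of cell_d below 0.096 m and y of any of cell_a, cell_b, cell_c in the frame of cell_d above 0.032 m and y of vial_e in the frame of carrier between 0.02 and 0.044 m) or (y of each of cell_a, cell_b, cell_c in the frame of cell_d below 0.16 m and y of any of cell_a, cell_b, cell_c in the frame of cell_d above 0.096 m and y of vial_e in the frame of carrier between -0.044 and -0.02 m) or (y of any of cell_a, cell_b, cell_c in the frame of cell_d above 0.16 m and y of vial_e in the frame of carrier between -0.108 and -0.084 m)) and x of vial_e in the frame of carrier between -0.012 and 0.012 m); the robot touches nothing.
It fails at once if a vial is tipped over (tilted more than 0.8 rad) (angle between any of vial_a, vial_b, vial_c, vial_e's own z axis and vertical above 0.8 rad).
It also fails if it takes over 144 s, if anything falls off the work surface, if the arm or the gripper's body presses on something with over 40 N, if the wrist force passes 120 N, or if a joint passes its speed limit or range.

ROBOT

A 7-joint arm with a two-finger parallel gripper is mounted at the origin on a cart in front of the work surface, level with it; the furniture and walls round the work are solid. World frame = base frame: x ahead of the robot, y to its left, z up, the work surface at z = 0. Lengths are in m, angles in rad, forces in N, time in s.
With the tool pointing down it reaches from about 0.4 to 0.925 m from the base axis. Payload 4.1 kg.
Tool frame: the origin (TCP) lies at the very end of the fingers, on their centre line; the grasp point (between the pads) lies grip_depth behind it (grip_depth is the distance from the TCP to the grasp point, in m); z points along the fingers, y is the line along which they close (so a half turn about z gives the same grasp; the last joint's range is limited). The gripper opens to 85 mm and grips with 20 to 120 N. Pads are 22 mm wide; open, the fingers measure 114 mm over their backs; the gripper's body (76 mm by 85 mm) begins 54 mm behind the grasp point. The pads swing forward as they close: fully open they stand 13 mm farther back than shut.
Start: joints at [1.201, 0.398, 0.045, 1.537, -0.019, 1.207, -0.051], TCP at [0.174, -0.626, 0.231] pointing down, gripper open.
Joint ranges: [-2.82, 2.82], [-0.49, 2.23], [-1.37, 1.46], [0, 2.46], [-1.36, 4.5], [0.23, 2], [-2.94, 2.94]. Speed limits (rad/s): [2.57, 2.57, 3.14, 3.14, 3.14, 3.14, 3.14].

INTERFACE

Orientations are given as a rotation vector (axis times angle).
In Python, from rig import sense, camera, get_calibration, close_job, look_for, grip_depth gives the robot as it stands.
- The arm moves only by the tool carry_out, never from a script. Its argument "increments" is a list of rows, each an object of numbers: "grip": the gripper command: -1 is shut, 1 is fully open, values between are in proportion; "dx", "dy", "dz": the shift along the tool's x, y, z in m; "wx", "wy", "wz": the turn, a rotation vector about the tool's x, y, z in degrees. In form: [{"grip": .., "dx": .., "dy": .., "dz": .., "wx": .., "wy": .., "wz": ..}, ...]. A call has 1 to 12 rows; each row is the pose to reach, as a shift and turn from the pose commanded when the call began, along the tool's axes at that moment; what a row does not reach only later rows make up. A row lasts 1/10 s, in which the tool goes at most 50 mm and 8.59 degrees, less where a joint would pass 70% of its speed; a pose out of reach is approached as far as the arm can. A call with a gripper value outside its range is refused whole. The fingers move at their own pace and stop on an object; "newtons" is the grip in N (left out, the last holds). Time passes only in rows, so rows that repeat a pose let the fingers close. It gives the time, the measured TCP pose, the force and the opening at its end, in the units of the state.
- sense(): the state, without advancing time (a new reading comes with each control period).
- camera(name): name is "scene" or "side" or "wrist"; returns (picture, depth): 420x560x3 uint8, blue, green, red; 420x560 float32, m along the optical axis (not along the pixel's ray), 0 where there is no reading.
- get_calibration(name): a dict with "camera_matrix" (3x3 intrinsics, pixels), "rvec" (rotation vector, rad) and "tvec" (3), from world to camera coordinates, as OpenCV has them; the wrist camera has in their place "hand_eye" (4x4, takes a point from camera to tool coordinates, whose origin is the TCP and whose axes are the flange's). Camera axes: x right, y down, z forward; pixel columns grow to the right and rows downward; lengths in m; the calibration is good to about 2 mm. A picture is of the moment at which its call begins: read the wrist's pose just before it. get_calibration takes no time and is no camera call.
- close_job(): hands the job in, once; it reports no verdict.
Trained networks look in the newest picture that a camera, given by its name, has taken for a name from the list of things; names that differ only in an ending like _2 or _b are one class to them, and where a whole thing is asked for, a point or a joint stands for the part that bears it (a point fixed in the world has none). Each returns a list of dicts, best first, with "score" (0 to 1); they miss things now and then, are a little off and sometimes report something else, mostly with a low value. They report only what shows in the picture. A call takes as long as a camera call. They do not tell look-alikes from the thing itself.
- look_for(target, camera): "at" ([x, y, z] in m, in world coordinates, good to about 4 mm: the middle of the surface that is visible of it).
The state is a dict: "t": time; "joints": joint angles; "qvel": joint speeds; "joint_torque": joint torques, N m; "eef_pos": TCP position; "eef_rot": TCP orientation; "force": force on the tool from outside, world axes, zero at the start; "ft_torque": the same for the moment, N m; "width": opening from 0.0 (shut) to 1.0 (fully open).
Only numpy, scipy, OpenCV 4.12 (cv2) and the standard library are available. Lean on these libraries where they do the work, as an engineer would, in place of code of your own. Each camera call takes 0.05 s, during which the arm holds its last target. There are 200 camera calls.

## Working session

There is one attempt and no reset: what is moved stays moved. The work goes in short steps, Python scripts to look and compute and a tool call to move; the robot and the scene stay as the last step left them, time stands still between calls to the robot, and variables do not carry over. Pictures are saved under pics/ and viewed, on a budget of 14 in all, crops included, one or two more only if the job needs it, and the job is handed in when it is done.

Besides the shell and the picture viewer there is one more tool, called as a command line: name --argument value ..., lists and objects as JSON in quotes. carry_out: Moves the arm, as the interface text tells. Its arguments: {"type":"object","properties":{"increments":{"type":"array","items":{"type":"object","properties":{"grip":{"type":"number"},"dx":{"type":"number"},"dy":{"type":"number"},"dz":{"type":"number"},"wx":{"type":"number"},"wy":{"type":"number"},"wz":{"type":"number"}}}},"newtons":{"type":"number"}},"required":["increments"]}

```bash
mkdir -p pics; ls; python3 - <<'E'
from rig import *
import cv2,numpy as np
print(sense()); print(grip_depth)
for n in("scene","side"):
    p,d=camera(n); cv2.imwrite(f"pics/{n}0.png",p); np.save(f"pics/{n}0.npy",d)
    c=get_calibration(n); print(n,c)
    for t in("vial_a","vial_b","vial_c","vial_e","cell_a","carrier","cover"):
        print(t,[(np.round(r["at"],3).tolist(),round(r["score"],2)) for r in look_for(t,n)])
print(get_calibration("wrist"))
E
```

```text
pics
{'t': 0.0, 'joints': array([ 1.20102365,  0.39920826,  0.04504212,  1.53789381, -0.0187127 ,
        1.20686975, -0.05063425]), 'qvel': array([-0.00118343,  0.00046945, -0.00100441, -0.00212582,  0.00120339,
        0.00164631,  0.00036291]), 'joint_torque': array([ 6.65501352e-05, -4.75129509e+01,  1.36468973e+00, -2.54225886e+01,
        1.16610670e-02,  9.64758103e-03,  9.84153729e-06]), 'eef_pos': array([ 0.17370994, -0.62570204,  0.23024696]), 'eef_rot': array([-3.11090903e+00, -4.24029031e-01,  6.12349748e-04]), 'force': array([ 0.82353404, -0.31320248,  0.21423618]), 'ft_torque': array([ 0.03285055,  0.00346975, -0.00422149]), 'width': 1.0004969581187748}
0.0187
scene {'camera_matrix': array([[379.2630246 ,   0.        , 278.06539047],
       [  0.        , 379.2630246 , 210.00441774],
       [  0.        ,   0.        ,   1.        ]]), 'rvec': array([ 2.15297469, -0.99795137,  0.41019694]), 'tvec': array([-0.31331979,  0.25898963,  0.71213932])}
vial_a [([0.372, -0.325, 0.039], 0.78), ([0.53, -0.252, 0.032], 0.77), ([0.447, -0.338, 0.052], 0.75), ([0.458, -0.153, 0.039]
[... 1900 characters left out ...]
2), ([0.464, -0.354, 0.025], 0.7), ([0.472, -0.22, 0.02], 0.7)]
carrier [([0.462, 0.194, 0.074], 0.56), ([0.461, -0.222, 0.049], 0.26)]
cover [([0.463, 0.208, 0.069], 0.59)]
{'camera_matrix': array([[322.17405206,   0.        , 280.33557176],
       [  0.        , 322.17405206, 207.82078118],
       [  0.        ,   0.        ,   1.        ]]), 'hand_eye': array([[-6.66221755e-04, -9.59786028e-01, -2.80731789e-01,
         7.17492726e-02],
       [ 9.99999681e-01, -5.15818423e-04, -6.09643202e-04,
         2.75313186e-04],
       [ 4.40320399e-04, -2.80732105e-01,  9.59786065e-01,
        -1.41323796e-01],
       [ 0.00000000e+00,  0.00000000e+00,  0.00000000e+00,
         1.00000000e+00]])}
```

View pics/scene0.png

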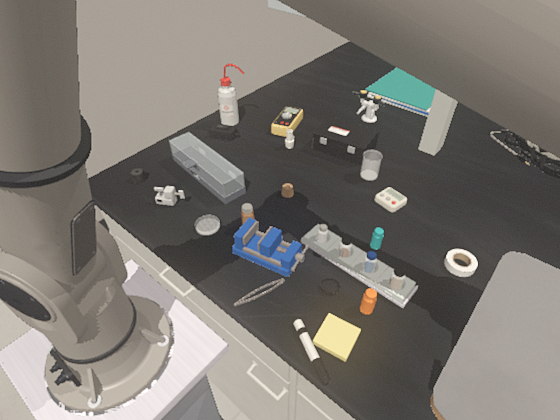

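View pics/side0.png

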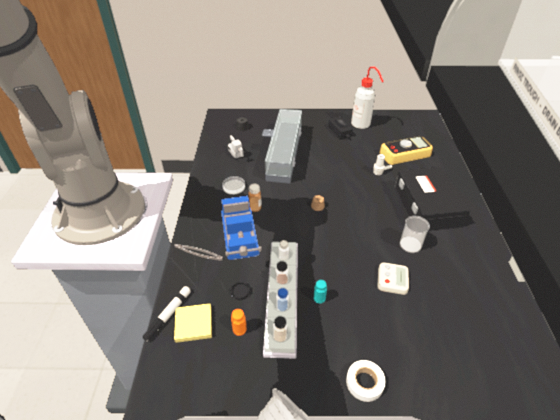

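The white rack runs from (322,236) to (398,282) in the scene view, and the clear-covered carrier is at (207,165). Candidates in the side view:
- **In the rack, from the robot's left:** white cap (284,248), black cap (281,272), blue cap (283,297), black cap (281,325).
- **Look-alikes outside it:** orange (239,320), turquoise (320,290), and an amber vial at (255,198).

Next I'll take one close crop and measure the poses.

```bash
cat > h.py <<'E'
import numpy as np,cv2
from rig import *
def cloud(d,n,c=None):
    c=get_calibration(n);K=c["camera_matrix"]
    v,u=np.mgrid[:d.shape[0],:d.shape[1]]
    P=np.stack([(u-K[0,2])/K[0,0]*d,(v-K[1,2])/K[1,1]*d,d],-1)
    if "hand_eye" in c:
        s=sense();H=c["hand_eye"];P=P@H[:3,:3].T+H[:3,3]
        W=P@cv2.Rodrigues(s["eef_rot"])[0].T+s["eef_pos"]
    else:
        W=(P-c["tvec"])@cv2.Rodrigues(c["rvec"])[0]
    W[d<=0]=np.nan
    return W
E
python3 - <<'E'
from h import *
tiles=[]
for n,box in(("scene",[(290,210,430,315),(150,120,270,210)]),("side",[(220,230,360,335+20),(240,95,360,195)])):
    p=cv2.imread(f"pics/{n}0.png");d=np.load(f"pics/{n}0.npy");W=cloud(d,n)
    for (a,b,c,e) in box: tiles.append(cv2.resize(p[b:e,a:c],(400,300),interpolation=cv2.INTER_CUBIC))
    X,Y,Z=W[...,0],W[...,1],W[...,2]
    hsv=cv2.cvtColor(p,cv2.COLOR_BGR2HSV)
    print(n,"table z",np.nanmedian(Z[(X>.5)&(X<.6)&(Y>-.1)&(Y<.1)]))
    for nm,m in(("rack",(X>.38)&(X<.53)&(Y>-.42)&(Y<-.09)&(Z>.012)&(Z<.028)&(hsv[...,2]>110)),("caps",(X>.40)&(X<.51)&(Y>-.42)&(Y<-.09)&(Z>.045)&(Z<.07)),("hoodtop",(X>.3)&(X<.6)&(Y>.03)&(Y<.42)&(Z>.060)&(Z<.078)),("carr",(X>.3)&(X<.6)&(Y>.03)&(Y<.42)&(Z>.015)&(Z<.028))):
        Q=W[m]
        if len(Q)<5: print(nm,len(Q));continue
        r=cv2.minAreaRect((Q[:,:2]*1000).astype(np.float32))
        print(nm,len(Q),np.round(np.percentile(Q,[1,50,99],axis=0),3).tolist(),r, np.round(np.polyfit(Q[:,1],Q[:,0],1),3))
    # caps clusters
    m=((X>.40)&(X<.51)&(Y>-.42)&(Y<-.09)&(Z>.04)&(Z<.075)).astype(np.uint8)
    k,l=cv2.connectedComponents(m)
    for i in range(1,k):
        Q=W[l==i]
        if len(Q)>15: print(len(Q),np.round(np.median(Q,0),3),np.round(np.percentile(Q,[2,98],axis=0),3).tolist())
    m=((X>.3)&(X<.6)&(Y>-.1)&(Y<.1)&(Z>.02))
    print("blue thing",np.round(np.percentile(W[m],[1,99],axis=0),3).tolist())
cv2.imwrite("pics/crop1.png",np.vstack([np.hstack(tiles[:2]),np.hstack(tiles[2:])]))
E
```

```text
scene table z -0.00198664130996319
rack 2105 [[0.391, -0.372, 0.012], [0.452, -0.254, 0.021], [0.525, -0.099, 0.027]] ((456.5958557128906, -234.9327392578125), (286.57763671875, 147.0424041748047), 89.27681732177734) [-0.019  0.449]
caps 450 [[0.446, -0.352, 0.046], [0.457, -0.274, 0.057], [0.471, -0.145, 0.065]] ((460.3597106933594, -247.78622436523438), (210.79913330078125, 24.883028030395508), 88.70518493652344) [0.03  0.466]
hoodtop 1654 [[0.406, 0.119, 0.061], [0.459, 0.24, 0.068], [0.508, 0.379, 0.07]] ((450.9634704589844, 253.2449493408203), (269.9694519042969, 99.35672760009766), 82.20475006103516) [0.12 0.43]
carr 451 [[0.302, 0.031, 0.015], [0.415, 0.242, 0.023], [0.554, 0.399, 0.028]] ((410.6346435546875, 206.47604370117188), (181.34495544433594, 424.9017028808594), 17.37619400024414) [-0.403  0.484]
85 [ 0.461 -0.153  0.052] [[0.454, -0.16, 0.041], [0.472, -0.143, 0.058]]
148 [ 0.456 -0.216  0.057] [[0.449, -0.225, 0.041], [0.47, -0.203, 0.065]]
124 [ 0.458 -0.277  0.054] [[0.452, -0.287, 0.041], [0.471, -0.265, 0.06]]
180 [ 0.453 -0.342  0.058] [[0.446, -0.353, 0.041], [
[... 562 characters left out ...]
.235, 0.069], [0.512, 0.379, 0.072]] ((452.6479797363281, 252.69398498535156), (270.9307861328125, 97.65888977050781), 82.1470718383789) [0.119 0.435]
carr 274 [[0.304, 0.031, 0.015], [0.421, 0.224, 0.023], [0.558, 0.401, 0.028]] ((423.8465576171875, 213.3779754638672), (228.155517578125, 400.32568359375), 7.97760009765625) [-0.473  0.513]
96 [ 0.467 -0.155  0.054] [[0.456, -0.161, 0.041], [0.476, -0.143, 0.06]]
174 [ 0.463 -0.22   0.059] [[0.451, -0.226, 0.041], [0.475, -0.206, 0.067]]
151 [ 0.466 -0.28   0.056] [[0.454, -0.287, 0.04], [0.475, -0.267, 0.062]]
220 [ 0.461 -0.347  0.061] [[0.45, -0.353, 0.041], [0.473, -0.331, 0.067]]
blue thing [[0.322, -0.099, 0.021], [0.559, 0.032, 0.072]]
```

View pics/crop1.png

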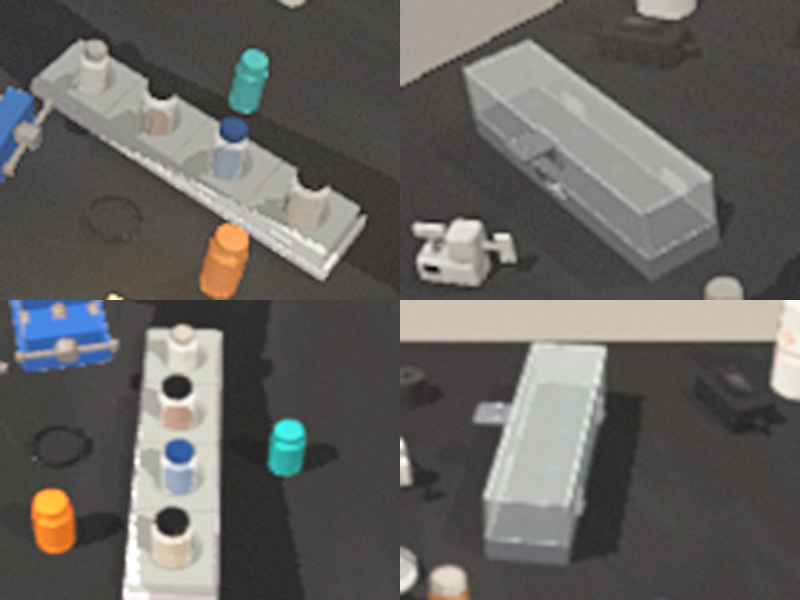

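Rack order from the robot's left is white c, reddish b, blue e, beige a. The orange vial (225,260 in the crop) and the turquoise one (250,80) stand outside the rack. I'll move the wrist camera over the rack for precise positions.

```bash
cat >> h.py <<'E'
def inc(x,y,z,yaw,tilt=0):
    """increment to TCP at x,y,z pointing down, tool x at world yaw (deg); tilt about the tool's y, deg"""
    s=sense();R=cv2.Rodrigues(s["eef_rot"])[0];a=np.radians(yaw)
    D=np.array([[np.cos(a),np.sin(a),0],[np.sin(a),-np.cos(a),0],[0,0,-1.]])@cv2.Rodrigues(np.array([0,np.radians(tilt),0.]))[0]
    d=R.T@(np.array([x,y,z])-s["eef_pos"]);w=np.degrees(cv2.Rodrigues(R.T@D)[0].ravel())
    print("d",np.round(d,4),"w",np.round(w,2),"rows",round(max(np.linalg.norm(d)/.05,np.linalg.norm(w)/8.59),1))
E
python3 -c "
from h import *
inc(.457,-.22,.24,90)"
```

```text
d [ 0.3815 -0.3158 -0.0087] w [ 1.000e-02  1.000e-02 -7.448e+01] rows 9.9
```

carry_out --increments '[{"dx": 0.3815,"dy": -0.3158,"dz": -0.009,"wz": -74.48,"grip": 1},{"dx": 0.3815,"dy": -0.3158,"dz": -0.009,"wz": -74.48,"grip": 1},{"dx": 0.3815,"dy": -0.3158,"dz": -0.009,"wz": -74.48,"grip": 1},{"dx": 0.3815,"dy": -0.3158,"dz": -0.009,"wz": -74.48,"grip": 1},{"dx": 0.3815,"dy": -0.3158,"dz": -0.009,"wz": -74.48,"grip": 1},{"dx": 0.3815,"dy": -0.3158,"dz": -0.009,"wz": -74.48,"grip": 1},{"dx": 0.3815,"dy": -0.3158,"dz": -0.009,"wz": -74.48,"grip": 1},{"dx": 0.3815,"dy": -0.3158,"dz": -0.009,"wz": -74.48,"grip": 1},{"dx": 0.3815,"dy": -0.3158,"dz": -0.009,"wz": -74.48,"grip": 1},{"dx": 0.3815,"dy": -0.3158,"dz": -0.009,"wz": -74.48,"grip": 1},{"dx": 0.3815,"dy": -0.3158,"dz": -0.009,"wz": -74.48,"grip": 1},{"dx": 0.3815,"dy": -0.3158,"dz": -0.009,"wz": -74.48,"grip": 1}]'

```text
$.increments[0]: bad value
```

carry_out --increments '[{"dx": 0.0318,"dy": -0.0263,"dz": 0,"wx": 0,"wy": 0,"wz": -6.21,"grip": 1}]'

```text
t: 0.9
eef_pos: [0.1923, -0.5961, 0.231]
eef_rot: [3.084, 0.582, -0.007]
force: [0.1, -0.7, 0.8]
width: 1.001
```

```bash
python3 -c "
from h import *
inc(.457,-.22,.24,90)"
```

```text
d [ 0.3835 -0.2538 -0.0112] w [-6.000e-02  3.000e-01 -6.863e+01] rows 9.2
```

carry_out --increments '[{"dx": 0.03,"dy": -0.02,"dz": 0,"wx": 0,"wy": 0,"wz": -6.2,"grip": 1},{"dx": 0.3,"dy": -0.2,"dz": 0,"wx": 0,"wy": 0,"wz": -20,"grip": 1}]'

```text
t: 1.1
eef_pos: [0.2456, -0.5219, 0.2313]
eef_rot: [2.981, 0.987, -0.002]
force: [1.0, -0.8, -0.1]
width: 1.0
```

```bash
python3 -c "
from h import *
inc(.457,-.22,.24,90)"
```

```text
d [ 0.3498 -0.1161 -0.0093] w [ 1.000e-02  9.000e-02 -5.336e+01] rows 7.4
```

carry_out --increments '[{"dx": 0.35,"dy": -0.116,"dz": -0.009,"wx": 0,"wy": 0,"wz": -53.4,"grip": 1},{"dx": 0.35,"dy": -0.116,"dz": -0.009,"wx": 0,"wy": 0,"wz": -53.4,"grip": 1},{"dx": 0.35,"dy": -0.116,"dz": -0.009,"wx": 0,"wy": 0,"wz": -53.4,"grip": 1},{"dx": 0.35,"dy": -0.116,"dz": -0.009,"wx": 0,"wy": 0,"wz": -53.4,"grip": 1},{"dx": 0.35,"dy": -0.116,"dz": -0.009,"wx": 0,"wy": 0,"wz": -53.4,"grip": 1},{"dx": 0.35,"dy": -0.116,"dz": -0.009,"wx": 0,"wy": 0,"wz": -53.4,"grip": 1},{"dx": 0.35,"dy": -0.116,"dz": -0.009,"wx": 0,"wy": 0,"wz": -53.4,"grip": 1},{"dx": 0.35,"dy": -0.116,"dz": -0.009,"wx": 0,"wy": 0,"wz": -53.4,"grip": 1},{"dx": 0.35,"dy": -0.116,"dz": -0.009,"wx": 0,"wy": 0,"wz": -53.4,"grip": 1},{"dx": 0.35,"dy": -0.116,"dz": -0.009,"wx": 0,"wy": 0,"wz": -53.4,"grip": 1}]'

```text
t: 2.1
eef_pos: [0.4582, -0.2206, 0.2403]
eef_rot: [2.223, 2.22, -0.001]
force: [-0.0, -0.3, -0.9]
width: 0.998
```

```bash
cat >> h.py <<'E'
def wshot(name):
    p,d=camera("wrist");cv2.imwrite(f"pics/{name}.png",p);np.save(f"pics/{name}.npy",d);return p,d,cloud(d,"wrist")
def caps(W,box,zlo,zhi):
    X,Y,Z=W[...,0],W[...,1],W[...,2]
    m=((X>box[0])&(X<box[1])&(Y>box[2])&(Y<box[3])&(Z>zlo)&(Z<zhi)).astype(np.uint8)
    k,l=cv2.connectedComponents(m);out=[]
    for i in range(1,k):
        Q=W[l==i]
        if len(Q)<40: continue
        Q=Q[Q[:,2]>np.percentile(Q[:,2],90)-.004]  # top face
        c,sz,_=cv2.minAreaRect((Q[:,:2]*1000).astype(np.float32));e,r=cv2.minEnclosingCircle((Q[:,:2]*1000).astype(np.float32))
        print(len(Q),"mean",np.round(Q.mean(0),4),"rect",np.round(c,1),np.round(sz,1),"circ",np.round(e,1),round(r,1))
E
python3 - <<'E'
from h import *
p,d,W=wshot("w1")
print(sense()["eef_pos"],sense()["eef_rot"],sense()["joints"])
caps(W,(.40,.51,-.40,-.1),.04,.075)
X,Y,Z=W[...,0],W[...,1],W[...,2]
m=(X>.40)&(X<.52)&(Y>-.4)&(Y<-.09)&(Z>.016)&(Z<.028)
Q=W[m];print(cv2.minAreaRect((Q[:,:2]*1000).astype(np.float32)),np.median(Q,0))
E
```

```text
[ 0.45771484 -0.22154606  0.24020252] [ 2.22503741e+00  2.21766921e+00 -1.79794515e-03] [ 0.74455936  0.1547232  -0.42137482  1.84713876  0.07015652  1.1543895
  0.29589388]
59 mean [ 0.4016 -0.1285  0.0418] rect [ 401.7 -125.4] [ 4.  21.5] circ [ 400.4 -125.4] 10.8
281 mean [ 0.4661 -0.1496  0.0562] rect [ 465.9 -149.6] [17.6 17.2] circ [ 466.1 -149.6] 9.1
359 mean [ 0.4622 -0.2122  0.0635] rect [ 462.4 -212.6] [20.8 21.1] circ [ 462.3 -212.5] 10.9
255 mean [ 0.4642 -0.273   0.0582] rect [ 464.2 -273.3] [18.8 19. ] circ [ 464.  -273.6] 10.1
282 mean [ 0.4601 -0.3379  0.0633] rect [ 460.5 -338.8] [20.6 21.4] circ [ 460.2 -338.5] 11.1
((443.947265625, -231.50433349609375), (278.6656494140625, 93.77340698242188), 88.49745178222656) [ 0.46334627 -0.22198867  0.02131988]
```

View pics/w1.png

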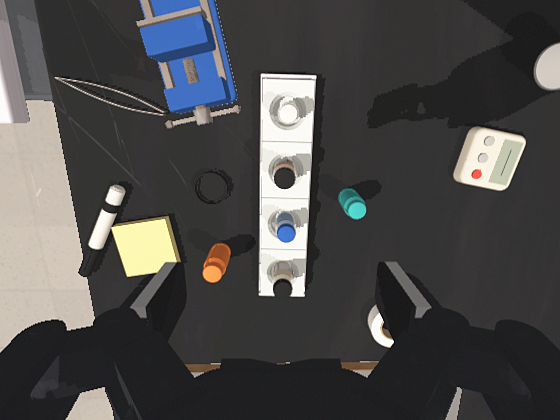

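The wrist view shows the rack caps at (288,110) white, (284,178) black, (286,234) blue and (282,289) black. The decoys are at (215,262) and (353,204). Next is the carrier.

```bash
python3 -c "
from h import *
inc(.44,.25,.25,172)"
```

```text
d [ 0.4715 -0.0193 -0.0102] w [-7.000e-02  1.000e-02 -8.219e+01] rows 9.6
```

carry_out --increments '[{"dx": 0.471,"dy": -0.019,"dz": -0.01,"wx": 0,"wy": 0,"wz": -82.2,"grip": 1},{"dx": 0.471,"dy": -0.019,"dz": -0.01,"wx": 0,"wy": 0,"wz": -82.2,"grip": 1},{"dx": 0.471,"dy": -0.019,"dz": -0.01,"wx": 0,"wy": 0,"wz": -82.2,"grip": 1},{"dx": 0.471,"dy": -0.019,"dz": -0.01,"wx": 0,"wy": 0,"wz": -82.2,"grip": 1},{"dx": 0.471,"dy": -0.019,"dz": -0.01,"wx": 0,"wy": 0,"wz": -82.2,"grip": 1},{"dx": 0.471,"dy": -0.019,"dz": -0.01,"wx": 0,"wy": 0,"wz": -82.2,"grip": 1},{"dx": 0.471,"dy": -0.019,"dz": -0.01,"wx": 0,"wy": 0,"wz": -82.2,"grip": 1},{"dx": 0.471,"dy": -0.019,"dz": -0.01,"wx": 0,"wy": 0,"wz": -82.2,"grip": 1},{"dx": 0.471,"dy": -0.019,"dz": -0.01,"wx": 0,"wy": 0,"wz": -82.2,"grip": 1},{"dx": 0.471,"dy": -0.019,"dz": -0.01,"wx": 0,"wy": 0,"wz": -82.2,"grip": 1},{"dx": 0.471,"dy": -0.019,"dz": -0.01,"wx": 0,"wy": 0,"wz": -82.2,"grip": 1},{"dx": 0.471,"dy": -0.019,"dz": -0.01,"wx": 0,"wy": 0,"wz": -82.2,"grip": 1}]'

```text
t: 3.35
eef_pos: [0.4409, 0.2489, 0.2498]
eef_rot: [-0.221, -3.133, 0.003]
force: [0.4, -1.0, 0.4]
width: 1.002
```

```bash
python3 - <<'E'
from h import *
p,d,W=wshot("w2")
print(sense()["eef_pos"],sense()["joints"])
X,Y,Z=W[...,0],W[...,1],W[...,2]
m=(X>.35)&(X<.58)&(Y>.08)&(Y<.42)&(Z>.060)&(Z<.08)
Q=W[m];print(cv2.minAreaRect((Q[:,:2]*1000).astype(np.float32)),np.median(Q,0))
o=np.array([.4748,.2498]);a=-.137
L=(Q[:,:2]-o)@np.array([[np.cos(a),-np.sin(a)],[np.sin(a),np.cos(a)]])
T=L[L[:,0]<-.046];print("tab in est carrier frame",np.percentile(T,[1,99],axis=0),"top",np.percentile(L[L[:,0]>-.04],[1,99],axis=0),"tabz",np.median(Q[L[:,0]<-.046][:,2]))
E
```

```text
[0.44108598 0.248268   0.2497561 ] [ 0.21568024  0.20514824 -0.92426219  1.82895885  0.17697518  1.19498805
  0.664418  ]
((451.44329833984375, 254.69522094726562), (265.9540710449219, 98.2886962890625), 82.06265258789062) [0.4621224  0.25532472 0.06865062]
tab in est carrier frame [[-0.07284977 -0.01271573]
 [-0.04612222  0.01638489]] top [[-0.0394833  -0.12838732]
 [ 0.02408013  0.13134825]] tabz 0.0685569698921628
```

View pics/w2.png

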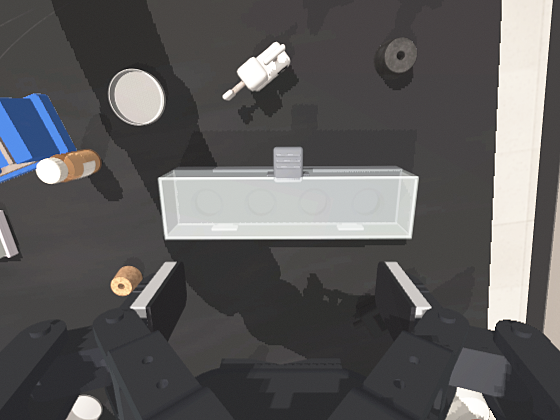

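The cover is shut. The tab is at (288,163), and the four wells show under the hood at (208,202), (261,202), (313,202) and (368,202). The wrist gives the carrier origin as about (0.474, 0.2515) with yaw -7.9°. I'll grip the tab by its sides and follow the hinge arc.

```bash
cat >> h.py <<'E'
O=np.array([.4742,.2515]);A=np.radians(-7.9)
def cw(x,y):
    return O+np.array([np.cos(A)*x-np.sin(A)*y,np.sin(A)*x+np.cos(A)*y])
def arc(th,v=(-.086,.043),drop=.010):
    x=np.cos(th)*v[0]+np.sin(th)*v[1];z=-np.sin(th)*v[0]+np.cos(th)*v[1]
    return (*cw(.026+x,0),.022+z-drop)
E
python3 -c "
from h import *
print(arc(0)); inc(*arc(0)[:2],.10,172.1); inc(*arc(0),172.1)"
```

```text
(np.float64(0.4147694322057015), np.float64(0.2597466727622288), np.float64(0.055))
d [0.0276 0.0079 0.1497] w [-0.11 -0.01 -0.25] rows 3.0
d [0.0276 0.008  0.1947] w [-0.11 -0.01 -0.25] rows 3.9
```

carry_out --increments '[{"dx": 0.0276,"dy": 0.008,"dz": 0.06,"wx": 0,"wy": 0,"wz": -0.25,"grip": 1},{"dx": 0.0276,"dy": 0.008,"dz": 0.1,"wx": 0,"wy": 0,"wz": -0.25,"grip": 1},{"dx": 0.0276,"dy": 0.008,"dz": 0.13,"wx": 0,"wy": 0,"wz": -0.25,"grip": 1},{"dx": 0.0276,"dy": 0.008,"dz": 0.16,"wx": 0,"wy": 0,"wz": -0.25,"grip": 1},{"dx": 0.0276,"dy": 0.008,"dz": 0.18,"wx": 0,"wy": 0,"wz": -0.25,"grip": 1},{"dx": 0.0276,"dy": 0.008,"dz": 0.195,"wx": 0,"wy": 0,"wz": -0.25,"grip": 1},{"dx": 0.0276,"dy": 0.008,"dz": 0.195,"wx": 0,"wy": 0,"wz": -0.25,"grip": 1}]'

```text
t: 4.1
eef_pos: [0.4136, 0.2599, 0.0536]
eef_rot: [-0.214, -3.132, 0.005]
force: [-0.0, -0.0, 0.4]
width: 0.997
```

carry_out --increments '[{"dx": 0,"dy": 0,"dz": 0,"wx": 0,"wy": 0,"wz": 0,"grip": -1},{"dx": 0,"dy": 0,"dz": 0,"wx": 0,"wy": 0,"wz": 0,"grip": -1},{"dx": 0,"dy": 0,"dz": 0,"wx": 0,"wy": 0,"wz": 0,"grip": -1},{"dx": 0,"dy": 0,"dz": 0,"wx": 0,"wy": 0,"wz": 0,"grip": -1},{"dx": 0,"dy": 0,"dz": 0,"wx": 0,"wy": 0,"wz": 0,"grip": -1},{"dx": 0,"dy": 0,"dz": 0,"wx": 0,"wy": 0,"wz": 0,"grip": -1},{"dx": 0,"dy": 0,"dz": 0,"wx": 0,"wy": 0,"wz": 0,"grip": -1},{"dx": 0,"dy": 0,"dz": 0,"wx": 0,"wy": 0,"wz": 0,"grip": -1}]' --newtons 30

```text
t: 4.9
eef_pos: [0.4142, 0.2603, 0.056]
eef_rot: [0.21, 3.134, -0.008]
force: [-1.8, -6.5, 8.8]
width: 0.34
```

```bash
python3 - <<'E'
from h import *
s=sense();print(s["eef_pos"],s["width"],s["force"])
p0=np.array(arc(0))
for t in np.arange(.12,1.561,.12):
    q=np.array(arc(t))-p0
    print(round(t,2),"dx",round(-(np.cos(A)*q[0]+np.sin(A)*q[1]),4),"dz",round(-q[2],4))
E
```

```text
[0.41418744 0.26028062 0.05604422] 0.3397565835908055 [-1.82352216 -6.46815654  8.76794165]
0.12 dx -0.0058 dz -0.01
0.24 dx -0.0127 dz -0.0192
0.36 dx -0.0207 dz -0.0275
0.48 dx -0.0296 dz -0.0349
0.6 dx -0.0393 dz -0.041
0.72 dx -0.0497 dz -0.046
0.84 dx -0.0606 dz -0.0497
0.96 dx -0.0719 dz -0.0521
1.08 dx -0.0834 dz -0.0531
1.2 dx -0.0949 dz -0.0527
1.32 dx -0.1063 dz -0.051
1.44 dx -0.1174 dz -0.0479
1.56 dx -0.1281 dz -0.0435
```

carry_out --increments '[{"dx": -0.0058,"dy": 0,"dz": -0.01,"wx": 0,"wy": 0,"wz": 0,"grip": -1},{"dx": -0.0127,"dy": 0,"dz": -0.0192,"wx": 0,"wy": 0,"wz": 0,"grip": -1},{"dx": -0.0207,"dy": 0,"dz": -0.0275,"wx": 0,"wy": 0,"wz": 0,"grip": -1},{"dx": -0.0296,"dy": 0,"dz": -0.0349,"wx": 0,"wy": 0,"wz": 0,"grip": -1},{"dx": -0.0393,"dy": 0,"dz": -0.041,"wx": 0,"wy": 0,"wz": 0,"grip": -1},{"dx": -0.0497,"dy": 0,"dz": -0.046,"wx": 0,"wy": 0,"wz": 0,"grip": -1}]'

```text
t: 5.5
eef_pos: [0.4625, 0.2538, 0.101]
eef_rot: [-0.21, -3.131, 0.006]
force: [-0.2, -4.9, -6.0]
width: 0.338
```

Low force and the tab is still held, so I'll continue the arc from here.

carry_out --increments '[{"dx": -0.0109,"dy": 0,"dz": -0.0037,"wx": 0,"wy": 0,"wz": 0,"grip": -1},{"dx": -0.0222,"dy": 0,"dz": -0.0061,"wx": 0,"wy": 0,"wz": 0,"grip": -1},{"dx": -0.0337,"dy": 0,"dz": -0.0071,"wx": 0,"wy": 0,"wz": 0,"grip": -1},{"dx": -0.0452,"dy": 0,"dz": -0.0067,"wx": 0,"wy": 0,"wz": 0,"grip": -1},{"dx": -0.0566,"dy": 0,"dz": -0.005,"wx": 0,"wy": 0,"wz": 0,"grip": -1},{"dx": -0.0677,"dy": 0,"dz": -0.0019,"wx": 0,"wy": 0,"wz": 0,"grip": -1},{"dx": -0.0677,"dy": 0,"dz": -0.0019,"wx": 0,"wy": 0,"wz": 0,"grip": -1}]'

```text
t: 6.2
eef_pos: [0.5324, 0.2442, 0.1037]
eef_rot: [-0.214, -3.134, 0.005]
force: [-0.7, -7.1, 2.3]
width: 0.345
```

```bash
python3 - <<'E'
from h import *
p,d=camera("side");p2,d2=camera("scene")
cv2.imwrite("pics/s1.png",np.hstack([cv2.resize(p[80:230,200:400],(400,300)),cv2.resize(p2[90:240,130:330],(400,300))]))
s=sense();print(s["eef_pos"],s["width"],s["force"])
E
```

```text
[0.53174471 0.24430594 0.10390025] 0.34090604289063414 [-1.30444624 -8.20679624  2.21263524]
```

View pics/s1.png

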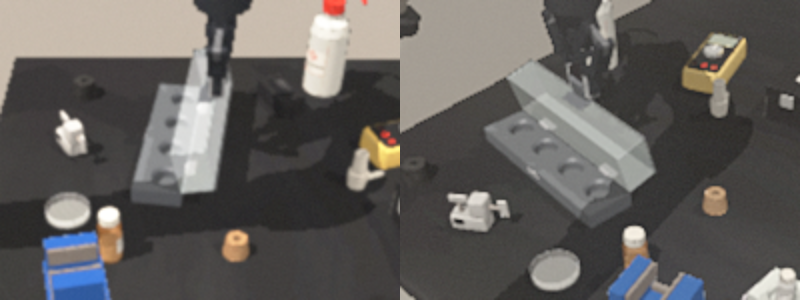

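The cover stands at about 1.4 rad with the tab in the fingers, at (215,85) in the left half of the crop. I'll release it and rise.

carry_out --increments '[{"dx": 0,"dy": 0,"dz": 0,"wx": 0,"wy": 0,"wz": 0,"grip": 0.5},{"dx": 0,"dy": 0,"dz": 0,"wx": 0,"wy": 0,"wz": 0,"grip": 0.5},{"dx": 0,"dy": 0,"dz": 0,"wx": 0,"wy": 0,"wz": 0,"grip": 0.5},{"dx": 0,"dy": 0,"dz": 0,"wx": 0,"wy": 0,"wz": 0,"grip": 0.5},{"dx": 0,"dy": 0,"dz": -0.03,"wx": 0,"wy": 0,"wz": 0,"grip": 0.5},{"dx": 0,"dy": 0,"dz": -0.07,"wx": 0,"wy": 0,"wz": 0,"grip": 0.5},{"dx": 0.03,"dy": 0,"dz": -0.12,"wx": 0,"wy": 0,"wz": 0,"grip": 0.5},{"dx": 0.06,"dy": 0,"dz": -0.16,"wx": 0,"wy": 0,"wz": 0,"grip": 0.5},{"dx": 0.06,"dy": 0,"dz": -0.16,"wx": 0,"wy": 0,"wz": 0,"grip": 0.5}]'

```text
t: 7.2
eef_pos: [0.4696, 0.2594, 0.2686]
eef_rot: [0.201, 3.128, 0.007]
force: [0.3, 0.7, 0.6]
width: 0.748
```

```bash
python3 - <<'E'
from h import *
p,d,W=wshot("w3")
s=sense();print(s["eef_pos"],s["width"],s["force"])
X,Y,Z=W[...,0],W[...,1],W[...,2]
L=(W[...,:2]-O)@np.array([[np.cos(A),-np.sin(A)],[np.sin(A),np.cos(A)]])
# wells: floor pixels inside carrier footprint well below the top face
m=((abs(L[...,1])<.13)&(L[...,0]>-.038)&(L[...,0]<.022)&(Z<.016)&(Z>-.002)).astype(np.uint8)
k,l=cv2.connectedComponents(m)
for i in range(1,k):
    if (l==i).sum()>60:
        q=L[l==i];c,r=cv2.minEnclosingCircle((q*1000).astype(np.float32));print((l==i).sum(),np.round(c,1),round(r,1),np.nanmedian(Z[l==i]))
m=(abs(L[...,1])<.14)&(L[...,0]>.03)&(L[...,0]<.15)&(Z>.04)
print("hood pts x,z",np.round(np.percentile(L[m][:,0],[1,50,99]),3),np.round(np.percentile(Z[m],[1,50,99]),3))
E
```

```text
[0.47006944 0.25809969 0.26737462] 0.7487984000019032 [ 0.82372057 -0.09860627  0.17464015]
558 [  0.9 -97.4] 17.6 0.003826195967444962
554 [  0.9 -33.1] 17.5 0.0037606084247190363
556 [ 0.1 31.5] 17.7 0.0037569069765474306
555 [ 1.4 95.7] 18.1 0.0036678659274785863
hood pts x,z [0.036 0.059 0.085] [0.048 0.083 0.108]
```

View pics/w3.png

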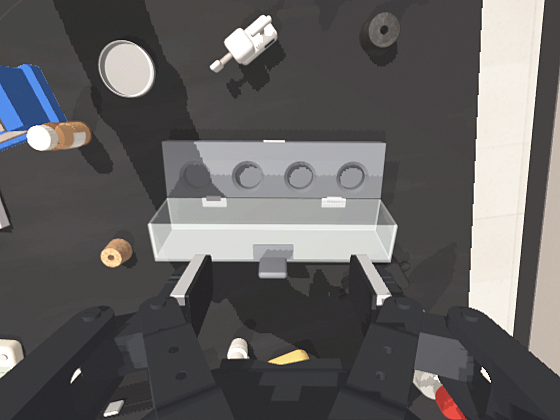

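The cover rests at its stop, and the wells fall within about 1 mm of my frame. I'll correct the origin slightly and start with vial_c.

```bash
sed -i 's/O=np.array(\[.4742,.2515\])/O=np.array([.4749,.2506])/' h.py; python3 -c "
from h import *
for y in(.096,.032,-.032,-.096):print(np.round(cw(0,y),4))
inc(.466,-.150,.13,90)"
```

```text
[0.4881 0.3457]
[0.4793 0.2823]
[0.4705 0.2189]
[0.4617 0.1555]
d [-0.0476 -0.4056  0.1365] w [ 0.41  0.18 82.6 ] rows 9.6
```

carry_out --increments '[{"dx": -0.0476,"dy": -0.4056,"dz": 0.1365,"wx": 0.4,"wy": 0.2,"wz": 82.6,"grip": 0.2},{"dx": -0.0476,"dy": -0.4056,"dz": 0.1365,"wx": 0.4,"wy": 0.2,"wz": 82.6,"grip": 0.2},{"dx": -0.0476,"dy": -0.4056,"dz": 0.1365,"wx": 0.4,"wy": 0.2,"wz": 82.6,"grip": 0.2},{"dx": -0.0476,"dy": -0.4056,"dz": 0.1365,"wx": 0.4,"wy": 0.2,"wz": 82.6,"grip": 0.2},{"dx": -0.0476,"dy": -0.4056,"dz": 0.1365,"wx": 0.4,"wy": 0.2,"wz": 82.6,"grip": 0.2},{"dx": -0.0476,"dy": -0.4056,"dz": 0.1365,"wx": 0.4,"wy": 0.2,"wz": 82.6,"grip": 0.2},{"dx": -0.0476,"dy": -0.4056,"dz": 0.1365,"wx": 0.4,"wy": 0.2,"wz": 82.6,"grip": 0.2},{"dx": -0.0476,"dy": -0.4056,"dz": 0.1365,"wx": 0.4,"wy": 0.2,"wz": 82.6,"grip": 0.2},{"dx": -0.0476,"dy": -0.4056,"dz": 0.1365,"wx": 0.4,"wy": 0.2,"wz": 82.6,"grip": 0.2},{"dx": -0.0476,"dy": -0.4056,"dz": 0.1365,"wx": 0.4,"wy": 0.2,"wz": 82.6,"grip": 0.2},{"dx": -0.0476,"dy": -0.4056,"dz": 0.1365,"wx": 0.4,"wy": 0.2,"wz": 82.6,"grip": 0.2},{"dx": -0.0476,"dy": -0.4056,"dz": 0.1365,"wx": 0.4,"wy": 0.2,"wz": 82.6,"grip": 0.2}]'

```text
t: 8.45
eef_pos: [0.4641, -0.1528, 0.1259]
eef_rot: [-2.219, -2.217, 0.01]
force: [0.4, 0.1, -0.5]
width: 0.599
```

```bash
python3 - <<'E'
from h import *
p,d,W=wshot("w4")
s=sense();print(s["eef_pos"],s["width"])
caps(W,(.42,.51,-.40,-.1),.04,.075)
inc(.466,-.150,.030,90)
E
```

```text
[ 0.46430706 -0.15251803  0.12626975] 0.6011031870901136
532 mean [ 0.4664 -0.1479  0.0565] rect [ 466.3 -148.3] [17.7 18.2] circ [ 466.5 -148.3] 9.3
652 mean [ 0.4628 -0.2103  0.0638] rect [ 462.8 -211.3] [21.3 21.5] circ [ 462.6 -210.9] 11.3
211 mean [ 0.4647 -0.2659  0.0576] rect [ 464.6 -266.1] [18.4  8.8] circ [ 464.9 -269.7] 9.2
d [0.0027 0.0024 0.0963] w [-0.42  0.08 -0.04] rows 1.9
```

carry_out --increments '[{"dx": 0.0035,"dy": 0.0022,"dz": 0.03,"wx": -0.4,"wy": 0,"wz": 0,"grip": 0.2},{"dx": 0.0035,"dy": 0.0022,"dz": 0.06,"wx": -0.4,"wy": 0,"wz": 0,"grip": 0.2},{"dx": 0.0035,"dy": 0.0022,"dz": 0.08,"wx": -0.4,"wy": 0,"wz": 0,"grip": 0.2},{"dx": 0.0035,"dy": 0.0022,"dz": 0.096,"wx": -0.4,"wy": 0,"wz": 0,"grip": 0.2},{"dx": 0.0035,"dy": 0.0022,"dz": 0.096,"wx": -0.4,"wy": 0,"wz": 0,"grip": 0.2},{"dx": 0.0035,"dy": 0.0022,"dz": 0.096,"wx": -0.4,"wy": 0,"wz": 0,"grip": -1},{"dx": 0.0035,"dy": 0.0022,"dz": 0.096,"wx": -0.4,"wy": 0,"wz": 0,"grip": -1},{"dx": 0.0035,"dy": 0.0022,"dz": 0.096,"wx": -0.4,"wy": 0,"wz": 0,"grip": -1},{"dx": 0.0035,"dy": 0.0022,"dz": 0.096,"wx": -0.4,"wy": 0,"wz": 0,"grip": -1},{"dx": 0.0035,"dy": 0.0022,"dz": 0.096,"wx": -0.4,"wy": 0,"wz": 0,"grip": -1}]' --newtons 25

```text
t: 9.5
eef_pos: [0.4669, -0.1501, 0.0317]
eef_rot: [2.223, 2.215, -0.0]
force: [-0.1, 0.7, 5.6]
width: 0.242
```

carry_out --increments '[{"dx": 0,"dy": 0,"dz": 0,"wx": 0,"wy": 0,"wz": 0,"grip": -1},{"dx": 0,"dy": 0,"dz": -0.02,"wx": 0,"wy": 0,"wz": 0,"grip": -1},{"dx": 0,"dy": 0,"dz": -0.05,"wx": 0,"wy": 0,"wz": 0,"grip": -1},{"dx": 0,"dy": 0,"dz": -0.08,"wx": 0,"wy": 0,"wz": 0,"grip": -1},{"dx": 0,"dy": 0,"dz": -0.11,"wx": 0,"wy": 0,"wz": 0,"grip": -1},{"dx": 0,"dy": 0,"dz": -0.13,"wx": 0,"wy": 0,"wz": 0,"grip": -1},{"dx": 0,"dy": 0,"dz": -0.13,"wx": 0,"wy": 0,"wz": 0,"grip": -1}]'

```text
t: 10.2
eef_pos: [0.4677, -0.1505, 0.1635]
eef_rot: [2.221, 2.212, 0.001]
force: [0.1, -0.8, 0.1]
width: 0.243
```

```bash
python3 - <<'E'
from h import *
p,d,W=wshot("w5")
s=sense();print(s["eef_pos"],s["width"]*85,s["force"])
# things between the fingers, in tool coords
R=cv2.Rodrigues(s["eef_rot"])[0];T=(W-s["eef_pos"])@R
m=(abs(T[...,1])<.012)&(abs(T[...,0])<.03)&(T[...,2]>-.05)&(T[...,2]<.05)
print(np.round(np.percentile(T[m],[2,50,98],axis=0),3))
inc(*cw(0,.096),.16,82.1)
E
```

```text
[ 0.46634118 -0.15020545  0.16164336] 20.53536855634371 [-0.63585444 -0.41429665 -0.45692812]
[[-0.009 -0.012 -0.043]
 [ 0.007 -0.    -0.022]
 [ 0.013  0.012  0.021]]
d [4.96e-01 1.96e-02 1.00e-04] w [0.15 0.18 7.65] rows 9.9
```

View pics/w5.png

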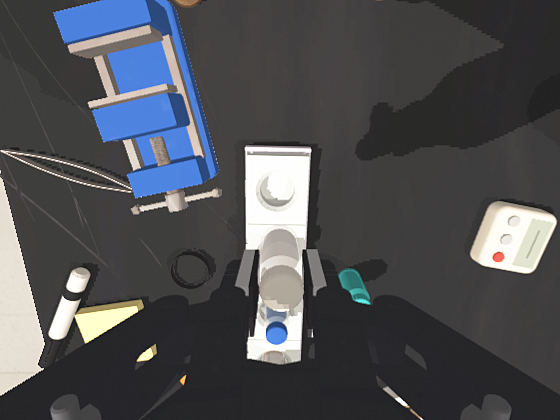

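Vial_c is held upright, with its cap at (280,290) and its cell empty at (277,190). I'll carry it to the leftmost well.

carry_out --increments '[{"dx": 0.04,"dy": 0.0016,"dz": 0,"wx": 0,"wy": 0,"wz": 1,"grip": -1},{"dx": 0.09,"dy": 0.0036,"dz": 0,"wx": 0,"wy": 0,"wz": 2,"grip": -1},{"dx": 0.14,"dy": 0.0055,"dz": 0,"wx": 0,"wy": 0,"wz": 3,"grip": -1},{"dx": 0.19,"dy": 0.0075,"dz": 0,"wx": 0,"wy": 0,"wz": 4,"grip": -1},{"dx": 0.24,"dy": 0.0095,"dz": 0,"wx": 0,"wy": 0,"wz": 5,"grip": -1},{"dx": 0.29,"dy": 0.0115,"dz": 0,"wx": 0,"wy": 0,"wz": 6,"grip": -1},{"dx": 0.34,"dy": 0.0134,"dz": 0,"wx": 0,"wy": 0,"wz": 7,"grip": -1},{"dx": 0.39,"dy": 0.0154,"dz": 0,"wx": 0,"wy": 0,"wz": 7.6,"grip": -1},{"dx": 0.44,"dy": 0.0174,"dz": 0,"wx": 0,"wy": 0,"wz": 7.6,"grip": -1},{"dx": 0.48,"dy": 0.019,"dz": 0,"wx": 0,"wy": 0,"wz": 7.6,"grip": -1},{"dx": 0.496,"dy": 0.0196,"dz": 0,"wx": 0,"wy": 0,"wz": 7.6,"grip": -1},{"dx": 0.496,"dy": 0.0196,"dz": 0,"wx": 0,"wy": 0,"wz": 7.6,"grip": -1}]'

```text
t: 11.45
eef_pos: [0.4854, 0.3486, 0.1581]
eef_rot: [-2.362, -2.07, 0.005]
force: [-0.2, -0.9, -0.2]
width: 0.242
```

```bash
cat >> h.py <<'E'
def held():
    p,d=camera("wrist");W=cloud(d,"wrist");s=sense()
    R=cv2.Rodrigues(s["eef_rot"])[0];T=(W-s["eef_pos"])@R
    m=(abs(T[...,1])<.011)&(abs(T[...,0])<.03)&(T[...,2]>-.06)&(T[...,2]<-.015)
    Q=T[m];Q=Q[Q[:,2]<np.percentile(Q[:,2],10)+.003]
    print("t",round(s["t"],1),s["eef_pos"],"w mm",round(s["width"]*85,1),"F",s["force"].round(1),"cap in tool",np.round(np.percentile(Q,[2,50,98],axis=0),4).tolist())
E
python3 - <<'E'
from h import *
held()
inc(*cw(0,.096),.031,82.1)
E
```

```text
t 11.5 [0.48630089 0.3458123  0.15801755] w mm 20.6 F [ 0.8 -1.1 -1.2] cap in tool [[-0.0104, -0.011, -0.0563], [0.0014, -0.01, -0.0356], [0.0117, 0.0109, -0.0315]]
d [0.0007 0.0021 0.127 ] w [-0.12  0.24  0.18] rows 2.5
```

carry_out --increments '[{"dx": 0,"dy": 0.0015,"dz": 0.04,"wx": 0,"wy": 0,"wz": 0,"grip": -1},{"dx": 0,"dy": 0.0015,"dz": 0.08,"wx": 0,"wy": 0,"wz": 0,"grip": -1},{"dx": 0,"dy": 0.0015,"dz": 0.1,"wx": 0,"wy": 0,"wz": 0,"grip": -1},{"dx": 0,"dy": 0.0015,"dz": 0.115,"wx": 0,"wy": 0,"wz": 0,"grip": -1},{"dx": 0,"dy": 0.0015,"dz": 0.122,"wx": 0,"wy": 0,"wz": 0,"grip": -1},{"dx": 0,"dy": 0.0015,"dz": 0.127,"wx": 0,"wy": 0,"wz": 0,"grip": -1},{"dx": 0,"dy": 0.0015,"dz": 0.127,"wx": 0,"wy": 0,"wz": 0,"grip": -1}]'

```text
t: 12.2
eef_pos: [0.4899, 0.3414, 0.0429]
eef_rot: [2.364, 2.049, -0.01]
force: [-25.2, -22.6, 69.0]
width: 0.234
```

Blocked at z = 0.043 with 69 N. I'll back up and look.

carry_out --increments '[{"dx": 0,"dy": 0,"dz": -0.02,"wx": 0,"wy": 0,"wz": 0,"grip": -1},{"dx": 0,"dy": 0,"dz": -0.05,"wx": 0,"wy": 0,"wz": 0,"grip": -1},{"dx": 0,"dy": 0,"dz": -0.1,"wx": 0,"wy": 0,"wz": 0,"grip": -1},{"dx": 0,"dy": 0,"dz": -0.127,"wx": 0,"wy": 0,"wz": 0,"grip": -1},{"dx": 0,"dy": 0,"dz": -0.127,"wx": 0,"wy": 0,"wz": 0,"grip": -1}]'

```text
t: 12.7
eef_pos: [0.492, 0.3466, 0.1649]
eef_rot: [2.367, 2.059, 0.013]
force: [0.5, 0.2, -0.8]
width: 0.229
```

```bash
python3 - <<'E'
from h import *
held()
p=camera("wrist")[0];a=camera("side")[0];b=camera("scene")[0]
cv2.imwrite("pics/b1.png",np.hstack([cv2.resize(p[100:400,130:430],(400,400)),np.vstack([cv2.resize(a[60:200,220:360],(400,200)) if 0 else cv2.resize(a[80:190,230:380],(400,200)),cv2.resize(b[60:210,150:350],(400,200))])]))
E
```

```text
t 12.8 [0.49068554 0.34528905 0.16213388] w mm 20.1 F [-0.7 -0.1 -0.3] cap in tool [[-0.0103, -0.011, -0.0593], [0.0026, -0.0098, -0.0359], [0.0117, 0.011, -0.0329]]
```

View pics/b1.png

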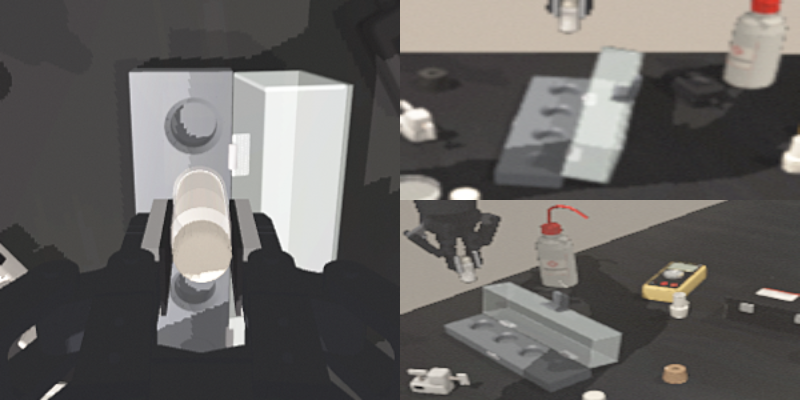

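The hood's front plate, now its roof from x = 38 to 85 mm at z ≈ 89 mm, probably caught the finger linkage while I gripped along carrier x. Vial_c is still held, with its cap at (200,255). I'll check the well against the vial, then turn the grip 90° so the fingers lie along the row.

```bash
python3 - <<'E'
from h import *
p,d,W=wshot("w6");Z=W[...,2]
L=(W[...,:2]-O)@np.array([[np.cos(A),-np.sin(A)],[np.sin(A),np.cos(A)]])
m=((abs(L[...,1])<.13)&(L[...,0]>-.025)&(L[...,0]<.022)&(Z<.016)&(Z>-.002)).astype(np.uint8)
k,l=cv2.connectedComponents(m)
for i in range(1,k):
    if (l==i).sum()>60:
        q=L[l==i];c,r=cv2.minEnclosingCircle((q*1000).astype(np.float32));print((l==i).sum(),np.round(c,1),round(r,1))
inc(*cw(0,.096),.165,172.1)
E
```

```text
957 [-1.2 97.6] 16.4
494 [ -1.1 -31.5] 16.5
190 [ -1.  -98.5] 14.5
d [ 0.0013 -0.0003 -0.007 ] w [ -0.28   0.13 -89.97] rows 10.5
```

carry_out --increments '[{"dx": 0.001,"dy": 0,"dz": -0.006,"wx": -0.2,"wy": 0,"wz": -8,"grip": -1},{"dx": 0.001,"dy": 0,"dz": -0.006,"wx": -0.2,"wy": 0,"wz": -16,"grip": -1},{"dx": 0.001,"dy": 0,"dz": -0.006,"wx": -0.2,"wy": 0,"wz": -24,"grip": -1},{"dx": 0.001,"dy": 0,"dz": -0.006,"wx": -0.2,"wy": 0,"wz": -32,"grip": -1},{"dx": 0.001,"dy": 0,"dz": -0.006,"wx": -0.2,"wy": 0,"wz": -40,"grip": -1},{"dx": 0.001,"dy": 0,"dz": -0.006,"wx": -0.2,"wy": 0,"wz": -48,"grip": -1},{"dx": 0.001,"dy": 0,"dz": -0.006,"wx": -0.2,"wy": 0,"wz": -56,"grip": -1},{"dx": 0.001,"dy": 0,"dz": -0.006,"wx": -0.2,"wy": 0,"wz": -64,"grip": -1},{"dx": 0.001,"dy": 0,"dz": -0.006,"wx": -0.2,"wy": 0,"wz": -72,"grip": -1},{"dx": 0.001,"dy": 0,"dz": -0.006,"wx": -0.2,"wy": 0,"wz": -80,"grip": -1},{"dx": 0.001,"dy": 0,"dz": -0.006,"wx": -0.2,"wy": 0,"wz": -88,"grip": -1},{"dx": 0.001,"dy": 0,"dz": -0.006,"wx": 0,"wy": 0,"wz": -90,"grip": -1}]'

```text
t: 14.15
eef_pos: [0.4883, 0.346, 0.1639]
eef_rot: [-0.209, -3.132, 0.005]
force: [0.1, -0.0, -0.1]
width: 0.233
```

```bash
python3 - <<'E'
from h import *
held(); p=camera("wrist")[0]; cv2.imwrite("pics/w7.png",p[100:400,100:460])
inc(*cw(0,.096),.036,172.1)
E
```

```text
t 14.2 [0.48841347 0.34605472 0.16386428] w mm 19.8 F [-0.1  0.5 -0.5] cap in tool [[-0.0107, -0.0109, -0.0589], [0.0025, 0.0099, -0.036], [0.0116, 0.0109, -0.033]]
d [-0.000e+00 -1.000e-04  1.281e-01] w [-0.19 -0.13  0.06] rows 2.6
```

View pics/w7.png

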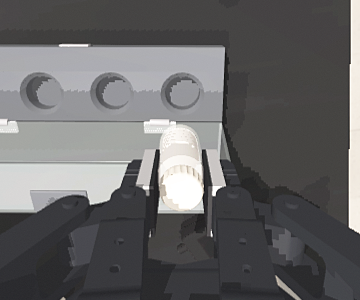

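Vial_c is upright in the fingers, with its cap at (180,190) and the target well at (182,92). I'll lower it in two steps.

carry_out --increments '[{"dx": 0,"dy": 0,"dz": 0.04,"wx": 0,"wy": 0,"wz": 0,"grip": -1},{"dx": 0,"dy": 0,"dz": 0.08,"wx": 0,"wy": 0,"wz": 0,"grip": -1},{"dx": 0,"dy": 0,"dz": 0.095,"wx": 0,"wy": 0,"wz": 0,"grip": -1},{"dx": 0,"dy": 0,"dz": 0.11,"wx": 0,"wy": 0,"wz": 0,"grip": -1},{"dx": 0,"dy": 0,"dz": 0.118,"wx": 0,"wy": 0,"wz": 0,"grip": -1},{"dx": 0,"dy": 0,"dz": 0.118,"wx": 0,"wy": 0,"wz": 0,"grip": -1}]'

```text
t: 14.85
eef_pos: [0.4889, 0.3469, 0.0475]
eef_rot: [-0.214, -3.134, 0.003]
force: [0.3, -0.3, -0.4]
width: 0.234
```

carry_out --increments '[{"dx": 0,"dy": 0,"dz": 0.005,"wx": 0,"wy": 0,"wz": 0,"grip": -1},{"dx": 0,"dy": 0,"dz": 0.01,"wx": 0,"wy": 0,"wz": 0,"grip": -1},{"dx": 0,"dy": 0,"dz": 0.014,"wx": 0,"wy": 0,"wz": 0,"grip": -1},{"dx": 0,"dy": 0,"dz": 0.014,"wx": 0,"wy": 0,"wz": 0,"grip": -1}]'

```text
t: 15.25
eef_pos: [0.4888, 0.3464, 0.0334]
eef_rot: [-0.215, -3.134, 0.004]
force: [-0.0, -0.3, -0.0]
width: 0.233
```

carry_out --increments '[{"dx": 0,"dy": 0,"dz": 0.0015,"wx": 0,"wy": 0,"wz": 0,"grip": -1},{"dx": 0,"dy": 0,"dz": 0.0025,"wx": 0,"wy": 0,"wz": 0,"grip": -1},{"dx": 0,"dy": 0,"dz": 0.0025,"wx": 0,"wy": 0,"wz": 0,"grip": -0.1},{"dx": 0,"dy": 0,"dz": 0.0025,"wx": 0,"wy": 0,"wz": 0,"grip": -0.1},{"dx": 0,"dy": 0,"dz": 0.0025,"wx": 0,"wy": 0,"wz": 0,"grip": -0.1},{"dx": 0,"dy": 0,"dz": 0.0025,"wx": 0,"wy": 0,"wz": 0,"grip": -0.1},{"dx": 0,"dy": 0,"dz": -0.02,"wx": 0,"wy": 0,"wz": 0,"grip": -0.1},{"dx": 0,"dy": 0,"dz": -0.06,"wx": 0,"wy": 0,"wz": 0,"grip": -0.1},{"dx": 0,"dy": 0,"dz": -0.1,"wx": 0,"wy": 0,"wz": 0,"grip": -0.1},{"dx": 0,"dy": 0,"dz": -0.13,"wx": 0,"wy": 0,"wz": 0,"grip": -0.1},{"dx": 0,"dy": 0,"dz": -0.13,"wx": 0,"wy": 0,"wz": 0,"grip": -0.1}]'

```text
t: 16.35
eef_pos: [0.4907, 0.3497, 0.1686]
eef_rot: [0.214, 3.127, 0.006]
force: [-0.2, 0.0, 0.2]
width: 0.451
```

```bash
cat >> h.py <<'E'
def wells(save=None):
    p,d=camera("wrist");W=cloud(d,"wrist")
    if save: cv2.imwrite(f"pics/{save}.png",p)
    L=(W[...,:2]-O)@np.array([[np.cos(A),-np.sin(A)],[np.sin(A),np.cos(A)]]);Z=W[...,2]
    for y in(.096,.032,-.032,-.096):
        m=(abs(L[...,0])<.025)&(abs(L[...,1]-y)<.025)&(Z>.035)&(Z<.085)
        if m.sum()<40: print(y,"empty",m.sum());continue
        t=m&(Z>np.percentile(Z[m],90)-.004);c,r=cv2.minEnclosingCircle((L[t]*1000).astype(np.float32))
        print(y,"cap",np.round(c,1),"r",round(r,1),"top z",round(np.percentile(Z[t],50),4))
E
python3 - <<'E'
from h import *
wells();print(sense()["eef_pos"],sense()["width"])
inc(.4625,-.2115,.16,172.1)
E
```

```text
0.096 cap [-1.2 94.1] r 9.4 top z 0.0529
0.032 empty 0
-0.032 empty 0
-0.096 empty 0
[0.48987566 0.34812794 0.16604898] 0.4511318601506116
d [-0.0491 -0.5581  0.0057] w [0.06 0.22 0.07] rows 11.2
```

Vial_c stands in its well. Next is vial_b, with the fingers along the row throughout.

carry_out --increments '[{"dx": -0.0491,"dy": -0.558,"dz": 0.005,"wx": 0,"wy": 0.2,"wz": 0,"grip": 0},{"dx": -0.0491,"dy": -0.558,"dz": 0.005,"wx": 0,"wy": 0.2,"wz": 0,"grip": 0},{"dx": -0.0491,"dy": -0.558,"dz": 0.005,"wx": 0,"wy": 0.2,"wz": 0,"grip": 0},{"dx": -0.0491,"dy": -0.558,"dz": 0.005,"wx": 0,"wy": 0.2,"wz": 0,"grip": 0},{"dx": -0.0491,"dy": -0.558,"dz": 0.005,"wx": 0,"wy": 0.2,"wz": 0,"grip": 0},{"dx": -0.0491,"dy": -0.558,"dz": 0.005,"wx": 0,"wy": 0.2,"wz": 0,"grip": 0},{"dx": -0.0491,"dy": -0.558,"dz": 0.005,"wx": 0,"wy": 0.2,"wz": 0,"grip": 0},{"dx": -0.0491,"dy": -0.558,"dz": 0.005,"wx": 0,"wy": 0.2,"wz": 0,"grip": 0},{"dx": -0.0491,"dy": -0.558,"dz": 0.005,"wx": 0,"wy": 0.2,"wz": 0,"grip": 0},{"dx": -0.0491,"dy": -0.558,"dz": 0.005,"wx": 0,"wy": 0.2,"wz": 0,"grip": 0},{"dx": -0.0491,"dy": -0.558,"dz": 0.005,"wx": 0,"wy": 0.2,"wz": 0,"grip": 0},{"dx": -0.0491,"dy": -0.558,"dz": 0.005,"wx": 0,"wy": 0.2,"wz": 0,"grip": 0}]'

```text
t: 17.6
eef_pos: [0.459, -0.2197, 0.1579]
eef_rot: [-0.23, -3.127, 0.004]
force: [0.5, -0.5, 0.5]
width: 0.496
```

carry_out --increments '[{"dx": 0,"dy": 0,"dz": 0,"wx": 0,"wy": 0,"wz": 0,"grip": 0},{"dx": 0,"dy": 0,"dz": 0,"wx": 0,"wy": 0,"wz": 0,"grip": 0}]'

```text
t: 17.8
eef_pos: [0.4613, -0.2107, 0.1591]
eef_rot: [-0.212, -3.13, -0.0]
force: [-0.2, -0.1, 0.1]
width: 0.503
```

```bash
python3 - <<'E'
from h import *
p,d,W=wshot("w8");print(sense()["eef_pos"],sense()["joints"].round(2),sense()["width"])
caps(W,(.42,.51,-.40,-.17),.04,.075)
inc(.4625,-.2115,.033,172.1)
E
```

```text
[ 0.46157283 -0.21017567  0.15941145] [ 1.22  0.37 -1.06  1.93  0.38  1.06  1.43] 0.5024151520331124
597 mean [ 0.4619 -0.2115  0.0641] rect [ 462.4 -211.9] [20.9 21.2] circ [ 462.4 -211.5] 11.1
480 mean [ 0.4642 -0.272   0.0587] rect [ 464.4 -272.4] [19.6 19.2] circ [ 464.7 -272.5] 10.2
597 mean [ 0.4604 -0.3369  0.0638] rect [ 460.7 -337.3] [21.3 21. ] circ [ 460.8 -337.5] 11.1
d [-0.0016 -0.0011  0.1264] w [-0.04 -0.23  0.26] rows 2.5
```

carry_out --increments '[{"dx": -0.0012,"dy": -0.0012,"dz": 0.03,"wx": 0,"wy": 0,"wz": 0,"grip": 0},{"dx": -0.0012,"dy": -0.0012,"dz": 0.07,"wx": 0,"wy": 0,"wz": 0,"grip": 0},{"dx": -0.0012,"dy": -0.0012,"dz": 0.1,"wx": 0,"wy": 0,"wz": 0,"grip": 0},{"dx": -0.0012,"dy": -0.0012,"dz": 0.118,"wx": 0,"wy": 0,"wz": 0,"grip": 0},{"dx": -0.0012,"dy": -0.0012,"dz": 0.126,"wx": 0,"wy": 0,"wz": 0,"grip": 0},{"dx": -0.0012,"dy": -0.0012,"dz": 0.126,"wx": 0,"wy": 0,"wz": 0,"grip": 0},{"dx": -0.0012,"dy": -0.0012,"dz": 0.126,"wx": 0,"wy": 0,"wz": 0,"grip": -1},{"dx": -0.0012,"dy": -0.0012,"dz": 0.126,"wx": 0,"wy": 0,"wz": 0,"grip": -1},{"dx": -0.0012,"dy": -0.0012,"dz": 0.126,"wx": 0,"wy": 0,"wz": 0,"grip": -1},{"dx": -0.0012,"dy": -0.0012,"dz": 0.126,"wx": 0,"wy": 0,"wz": 0,"grip": -1},{"dx": -0.0012,"dy": -0.0012,"dz": 0.126,"wx": 0,"wy": 0,"wz": 0,"grip": -1}]'

```text
t: 18.95
eef_pos: [0.4632, -0.2142, 0.0349]
eef_rot: [-0.214, -3.133, 0.004]
force: [-0.5, 1.6, 5.9]
width: 0.292
```

carry_out --increments '[{"dx": 0,"dy": 0,"dz": 0,"wx": 0,"wy": 0,"wz": 0,"grip": -1},{"dx": 0,"dy": 0,"dz": -0.02,"wx": 0,"wy": 0,"wz": 0,"grip": -1},{"dx": 0,"dy": 0,"dz": -0.05,"wx": 0,"wy": 0,"wz": 0,"grip": -1},{"dx": 0,"dy": 0,"dz": -0.09,"wx": 0,"wy": 0,"wz": 0,"grip": -1},{"dx": 0,"dy": 0,"dz": -0.12,"wx": 0,"wy": 0,"wz": 0,"grip": -1},{"dx": 0,"dy": 0,"dz": -0.13,"wx": 0,"wy": 0,"wz": 0,"grip": -1},{"dx": 0,"dy": 0,"dz": -0.13,"wx": 0,"wy": 0,"wz": 0,"grip": -1}]'

```text
t: 19.65
eef_pos: [0.4632, -0.2146, 0.1649]
eef_rot: [-0.216, -3.133, 0.006]
force: [0.4, 0.5, -0.2]
width: 0.284
```

```bash
python3 - <<'E'
from h import *
held(); inc(*cw(0,.032),.165,172.1)
E
```

```text
t 19.7 [ 0.46213544 -0.21431114  0.16348787] w mm 24.7 F [-0.6 -0.2 -0.3] cap in tool [[-0.0076, -0.0101, -0.0302], [0.0024, -0.0007, -0.029], [0.0114, 0.0088, -0.0272]]
d [ 0.051   0.4943 -0.0027] w [-0.15 -0.2   0.03] rows 9.9
```

carry_out --increments '[{"dx": 0.004,"dy": 0.04,"dz": -0.002,"wx": 0,"wy": 0,"wz": 0,"grip": -1},{"dx": 0.009,"dy": 0.09,"dz": -0.002,"wx": 0,"wy": 0,"wz": 0,"grip": -1},{"dx": 0.0144,"dy": 0.14,"dz": -0.002,"wx": 0,"wy": 0,"wz": 0,"grip": -1},{"dx": 0.0196,"dy": 0.19,"dz": -0.002,"wx": 0,"wy": 0,"wz": 0,"grip": -1},{"dx": 0.0248,"dy": 0.24,"dz": -0.002,"wx": 0,"wy": 0,"wz": 0,"grip": -1},{"dx": 0.03,"dy": 0.29,"dz": -0.002,"wx": 0,"wy": 0,"wz": 0,"grip": -1},{"dx": 0.035,"dy": 0.34,"dz": -0.002,"wx": 0,"wy": 0,"wz": 0,"grip": -1},{"dx": 0.04,"dy": 0.39,"dz": -0.002,"wx": 0,"wy": 0,"wz": 0,"grip": -1},{"dx": 0.0455,"dy": 0.44,"dz": -0.002,"wx": 0,"wy": 0,"wz": 0,"grip": -1},{"dx": 0.0495,"dy": 0.48,"dz": -0.002,"wx": 0,"wy": 0,"wz": 0,"grip": -1},{"dx": 0.051,"dy": 0.494,"dz": -0.002,"wx": 0,"wy": 0,"wz": 0,"grip": -1},{"dx": 0.051,"dy": 0.494,"dz": -0.002,"wx": 0,"wy": 0,"wz": 0,"grip": -1}]'

```text
t: 20.9
eef_pos: [0.4772, 0.2851, 0.1632]
eef_rot: [-0.205, -3.128, 0.002]
force: [0.4, -0.1, -0.4]
width: 0.286
```

carry_out --increments '[{"dx": 0,"dy": 0,"dz": 0,"wx": 0,"wy": 0,"wz": 0,"grip": -1},{"dx": 0,"dy": 0,"dz": 0,"wx": 0,"wy": 0,"wz": 0,"grip": -1}]'

```text
t: 21.1
eef_pos: [0.4795, 0.2801, 0.1638]
eef_rot: [-0.218, -3.129, 0.006]
force: [0.9, -0.4, -0.4]
width: 0.295
```

```bash
python3 - <<'E'
from h import *
held(); inc(*cw(0,.032),.0345,172.1)
E
```

```text
t 21.1 [0.47964489 0.28018474 0.16412747] w mm 24.7 F [0.5 1.4 0.1] cap in tool [[-0.0077, -0.0102, -0.0302], [0.0023, -0.0007, -0.0289], [0.0113, 0.0086, -0.0271]]
d [1.000e-04 2.600e-03 1.296e-01] w [-0.23 -0.22 -0.07] rows 2.6
```

carry_out --increments '[{"dx": -0.001,"dy": 0.0018,"dz": 0.04,"wx": 0,"wy": 0,"wz": 0,"grip": -1},{"dx": -0.001,"dy": 0.0018,"dz": 0.08,"wx": 0,"wy": 0,"wz": 0,"grip": -1},{"dx": -0.001,"dy": 0.0018,"dz": 0.097,"wx": 0,"wy": 0,"wz": 0,"grip": -1},{"dx": -0.001,"dy": 0.0018,"dz": 0.11,"wx": 0,"wy": 0,"wz": 0,"grip": -1},{"dx": -0.001,"dy": 0.0018,"dz": 0.115,"wx": 0,"wy": 0,"wz": 0,"grip": -1},{"dx": -0.001,"dy": 0.0018,"dz": 0.12,"wx": 0,"wy": 0,"wz": 0,"grip": -1},{"dx": -0.001,"dy": 0.0018,"dz": 0.122,"wx": 0,"wy": 0,"wz": 0,"grip": -1}]'

```text
t: 21.85
eef_pos: [0.4809, 0.2843, 0.0438]
eef_rot: [-0.215, -3.132, 0.001]
force: [0.0, -0.6, 0.1]
width: 0.289
```

carry_out --increments '[{"dx": 0,"dy": 0,"dz": 0.004,"wx": 0,"wy": 0,"wz": 0,"grip": -1},{"dx": 0,"dy": 0,"dz": 0.007,"wx": 0,"wy": 0,"wz": 0,"grip": -1},{"dx": 0,"dy": 0,"dz": 0.009,"wx": 0,"wy": 0,"wz": 0,"grip": -1},{"dx": 0,"dy": 0,"dz": 0.009,"wx": 0,"wy": 0,"wz": 0,"grip": -1}]'

```text
t: 22.25
eef_pos: [0.4803, 0.284, 0.0341]
eef_rot: [-0.214, -3.131, 0.002]
force: [0.8, -0.7, -0.2]
width: 0.285
```

carry_out --increments '[{"dx": 0,"dy": 0,"dz": 0,"wx": 0,"wy": 0,"wz": 0,"grip": 0},{"dx": 0,"dy": 0,"dz": 0,"wx": 0,"wy": 0,"wz": 0,"grip": 0},{"dx": 0,"dy": 0,"dz": 0,"wx": 0,"wy": 0,"wz": 0,"grip": 0},{"dx": 0,"dy": 0,"dz": 0,"wx": 0,"wy": 0,"wz": 0,"grip": 0},{"dx": 0,"dy": 0,"dz": -0.02,"wx": 0,"wy": 0,"wz": 0,"grip": 0},{"dx": 0,"dy": 0,"dz": -0.06,"wx": 0,"wy": 0,"wz": 0,"grip": 0},{"dx": 0,"dy": 0,"dz": -0.1,"wx": 0,"wy": 0,"wz": 0,"grip": 0},{"dx": 0,"dy": 0,"dz": -0.13,"wx": 0,"wy": 0,"wz": 0,"grip": 0},{"dx": 0,"dy": 0,"dz": -0.13,"wx": 0,"wy": 0,"wz": 0,"grip": 0}]'

```text
t: 23.15
eef_pos: [0.4827, 0.2865, 0.1685]
eef_rot: [0.214, 3.131, 0.005]
force: [-0.1, 0.3, 0.4]
width: 0.502
```

```bash
python3 - <<'E'
from h import *
wells();print(sense()["eef_pos"],sense()["joints"].round(2))
inc(.4645,-.273,.16,172.1)
E
```

```text
0.096 cap [-1.3 93.9] r 9.2 top z 0.053
0.032 cap [-1.8 32.6] r 10.9 top z 0.0605
-0.032 empty 0
-0.096 empty 0
[0.48171017 0.28503669 0.16608939] [ 0.22  0.49 -1.08  1.81  0.47  1.13  0.41]
d [-0.0591 -0.5552  0.0059] w [0.02 0.03 0.06] rows 11.2
```

Two are in. Next is vial_e.

carry_out --increments '[{"dx": -0.0591,"dy": -0.555,"dz": 0.005,"wx": 0,"wy": 0,"wz": 0,"grip": 0},{"dx": -0.0591,"dy": -0.555,"dz": 0.005,"wx": 0,"wy": 0,"wz": 0,"grip": 0},{"dx": -0.0591,"dy": -0.555,"dz": 0.005,"wx": 0,"wy": 0,"wz": 0,"grip": 0},{"dx": -0.0591,"dy": -0.555,"dz": 0.005,"wx": 0,"wy": 0,"wz": 0,"grip": 0},{"dx": -0.0591,"dy": -0.555,"dz": 0.005,"wx": 0,"wy": 0,"wz": 0,"grip": 0},{"dx": -0.0591,"dy": -0.555,"dz": 0.005,"wx": 0,"wy": 0,"wz": 0,"grip": 0},{"dx": -0.0591,"dy": -0.555,"dz": 0.005,"wx": 0,"wy": 0,"wz": 0,"grip": 0},{"dx": -0.0591,"dy": -0.555,"dz": 0.005,"wx": 0,"wy": 0,"wz": 0,"grip": 0},{"dx": -0.0591,"dy": -0.555,"dz": 0.005,"wx": 0,"wy": 0,"wz": 0,"grip": 0},{"dx": -0.0591,"dy": -0.555,"dz": 0.005,"wx": 0,"wy": 0,"wz": 0,"grip": 0},{"dx": -0.0591,"dy": -0.555,"dz": 0.005,"wx": 0,"wy": 0,"wz": 0,"grip": 0},{"dx": -0.0591,"dy": -0.555,"dz": 0.005,"wx": 0,"wy": 0,"wz": 0,"grip": 0}]'

```text
t: 24.4
eef_pos: [0.4607, -0.2814, 0.1576]
eef_rot: [-0.231, -3.127, 0.004]
force: [-0.3, 0.5, -0.4]
width: 0.502
```

carry_out --increments '[{"dx": 0,"dy": 0,"dz": 0,"wx": 0,"wy": 0,"wz": 0,"grip": 0},{"dx": 0,"dy": 0,"dz": 0,"wx": 0,"wy": 0,"wz": 0,"grip": 0}]'

```text
t: 24.6
eef_pos: [0.4632, -0.272, 0.159]
eef_rot: [-0.211, -3.13, -0.0]
force: [-0.7, 0.7, 0.9]
width: 0.496
```

```bash
python3 - <<'E'
from h import *
p,d,W=wshot("w9");print(sense()["eef_pos"],sense()["joints"].round(2),sense()["width"])
caps(W,(.42,.51,-.40,-.17),.04,.075)
inc(.4645,-.273,.031,172.1)
E
```

```text
[ 0.46356867 -0.27143355  0.15939384] [ 1.28  0.44 -1.05  1.87  0.43  1.09  1.51] 0.49850232149687046
488 mean [ 0.4641 -0.2726  0.0588] rect [ 464.3 -272.7] [19.  19.5] circ [ 464.7 -272.5] 10.2
592 mean [ 0.4602 -0.3376  0.0641] rect [ 460.6 -337.9] [21.4 21. ] circ [ 460.4 -338. ] 11.0
d [-0.0017 -0.0013  0.1284] w [-0.04 -0.24  0.26] rows 2.6
```

carry_out --increments '[{"dx": -0.0005,"dy": 0,"dz": 0.03,"wx": 0,"wy": 0,"wz": 0,"grip": 0},{"dx": -0.0005,"dy": 0,"dz": 0.07,"wx": 0,"wy": 0,"wz": 0,"grip": 0},{"dx": -0.0005,"dy": 0,"dz": 0.1,"wx": 0,"wy": 0,"wz": 0,"grip": 0},{"dx": -0.0005,"dy": 0,"dz": 0.118,"wx": 0,"wy": 0,"wz": 0,"grip": 0},{"dx": -0.0005,"dy": 0,"dz": 0.128,"wx": 0,"wy": 0,"wz": 0,"grip": 0},{"dx": -0.0005,"dy": 0,"dz": 0.128,"wx": 0,"wy": 0,"wz": 0,"grip": 0},{"dx": -0.0005,"dy": 0,"dz": 0.128,"wx": 0,"wy": 0,"wz": 0,"grip": -1},{"dx": -0.0005,"dy": 0,"dz": 0.128,"wx": 0,"wy": 0,"wz": 0,"grip": -1},{"dx": -0.0005,"dy": 0,"dz": 0.128,"wx": 0,"wy": 0,"wz": 0,"grip": -1},{"dx": -0.0005,"dy": 0,"dz": 0.128,"wx": 0,"wy": 0,"wz": 0,"grip": -1},{"dx": -0.0005,"dy": 0,"dz": 0.128,"wx": 0,"wy": 0,"wz": 0,"grip": -1}]'

```text
t: 25.75
eef_pos: [0.4649, -0.2744, 0.0333]
eef_rot: [-0.215, -3.133, 0.004]
force: [0.3, 0.4, 6.0]
width: 0.264
```

carry_out --increments '[{"dx": 0,"dy": 0,"dz": 0,"wx": 0,"wy": 0,"wz": 0,"grip": -1},{"dx": 0,"dy": 0,"dz": -0.02,"wx": 0,"wy": 0,"wz": 0,"grip": -1},{"dx": 0,"dy": 0,"dz": -0.05,"wx": 0,"wy": 0,"wz": 0,"grip": -1},{"dx": 0,"dy": 0,"dz": -0.09,"wx": 0,"wy": 0,"wz": 0,"grip": -1},{"dx": 0,"dy": 0,"dz": -0.12,"wx": 0,"wy": 0,"wz": 0,"grip": -1},{"dx": 0,"dy": 0,"dz": -0.13,"wx": 0,"wy": 0,"wz": 0,"grip": -1},{"dx": 0,"dy": 0,"dz": -0.13,"wx": 0,"wy": 0,"wz": 0,"grip": -1},{"dx": 0,"dy": 0,"dz": -0.13,"wx": 0,"wy": 0,"wz": 0,"grip": -1}]'

```text
t: 26.55
eef_pos: [0.463, -0.2739, 0.1607]
eef_rot: [-0.215, -3.129, 0.002]
force: [-0.3, -0.4, -0.4]
width: 0.267
```

```bash
python3 - <<'E'
from h import *
held(); inc(*cw(0,-.032),.165,172.1)
E
```

```text
t 26.6 [ 0.46275436 -0.27371551  0.16030292] w mm 22.6 F [-0.1 -0.5 -0.4] cap in tool [[-0.0075, -0.0088, -0.0263], [0.0019, -0.0003, -0.0252], [0.0102, 0.0087, -0.0234]]
d [ 0.0595  0.4891 -0.0049] w [-0.06 -0.34  0.06] rows 9.9
```

carry_out --increments '[{"dx": 0.005,"dy": 0.04,"dz": -0.005,"wx": 0,"wy": 0,"wz": 0,"grip": -1},{"dx": 0.011,"dy": 0.09,"dz": -0.005,"wx": 0,"wy": 0,"wz": 0,"grip": -1},{"dx": 0.017,"dy": 0.14,"dz": -0.005,"wx": 0,"wy": 0,"wz": 0,"grip": -1},{"dx": 0.023,"dy": 0.19,"dz": -0.005,"wx": 0,"wy": 0,"wz": 0,"grip": -1},{"dx": 0.029,"dy": 0.24,"dz": -0.005,"wx": 0,"wy": 0,"wz": 0,"grip": -1},{"dx": 0.035,"dy": 0.29,"dz": -0.005,"wx": 0,"wy": 0,"wz": 0,"grip": -1},{"dx": 0.041,"dy": 0.34,"dz": -0.005,"wx": 0,"wy": 0,"wz": 0,"grip": -1},{"dx": 0.047,"dy": 0.39,"dz": -0.005,"wx": 0,"wy": 0,"wz": 0,"grip": -1},{"dx": 0.053,"dy": 0.44,"dz": -0.005,"wx": 0,"wy": 0,"wz": 0,"grip": -1},{"dx": 0.058,"dy": 0.477,"dz": -0.005,"wx": 0,"wy": 0,"wz": 0,"grip": -1},{"dx": 0.0585,"dy": 0.489,"dz": -0.005,"wx": 0,"wy": 0,"wz": 0,"grip": -1},{"dx": 0.0585,"dy": 0.489,"dz": -0.005,"wx": 0,"wy": 0,"wz": 0,"grip": -1}]'

```text
t: 27.8
eef_pos: [0.4711, 0.2211, 0.1649]
eef_rot: [-0.206, -3.129, 0.001]
force: [-0.4, -0.8, -0.6]
width: 0.264
```

carry_out --increments '[{"dx": 0,"dy": 0,"dz": 0,"wx": 0,"wy": 0,"wz": 0,"grip": -1},{"dx": 0,"dy": 0,"dz": 0,"wx": 0,"wy": 0,"wz": 0,"grip": -1},{"dx": 0,"dy": 0,"dz": 0,"wx": 0,"wy": 0,"wz": 0,"grip": -1}]'

```text
t: 28.1
eef_pos: [0.473, 0.2166, 0.1657]
eef_rot: [-0.218, -3.13, 0.005]
force: [0.3, 0.3, -0.1]
width: 0.265
```

```bash
python3 - <<'E'
from h import *
held(); inc(*cw(0,-.032),.033,172.1)
E
```

```text
t 28.1 [0.47301921 0.21691558 0.16584514] w mm 22.4 F [0.1 0.3 0.2] cap in tool [[-0.0074, -0.0089, -0.0265], [0.0019, -0.0003, -0.0252], [0.0101, 0.0086, -0.0233]]
d [0.0023 0.002  0.1328] w [-0.16 -0.19 -0.07] rows 2.7
```

carry_out --increments '[{"dx": 0.001,"dy": 0.001,"dz": 0.04,"wx": 0,"wy": 0,"wz": 0,"grip": -1},{"dx": 0.001,"dy": 0.001,"dz": 0.08,"wx": 0,"wy": 0,"wz": 0,"grip": -1},{"dx": 0.001,"dy": 0.001,"dz": 0.1,"wx": 0,"wy": 0,"wz": 0,"grip": -1},{"dx": 0.001,"dy": 0.001,"dz": 0.112,"wx": 0,"wy": 0,"wz": 0,"grip": -1},{"dx": 0.001,"dy": 0.001,"dz": 0.118,"wx": 0,"wy": 0,"wz": 0,"grip": -1},{"dx": 0.001,"dy": 0.001,"dz": 0.123,"wx": 0,"wy": 0,"wz": 0,"grip": -1},{"dx": 0.001,"dy": 0.001,"dz": 0.125,"wx": 0,"wy": 0,"wz": 0,"grip": -1}]'

```text
t: 28.85
eef_pos: [0.4721, 0.2197, 0.0417]
eef_rot: [-0.215, -3.132, 0.002]
force: [0.5, 0.0, -0.4]
width: 0.266
```

carry_out --increments '[{"dx": 0,"dy": 0,"dz": 0.004,"wx": 0,"wy": 0,"wz": 0,"grip": -1},{"dx": 0,"dy": 0,"dz": 0.007,"wx": 0,"wy": 0,"wz": 0,"grip": -1},{"dx": 0,"dy": 0,"dz": 0.0085,"wx": 0,"wy": 0,"wz": 0,"grip": -1},{"dx": 0,"dy": 0,"dz": 0.0085,"wx": 0,"wy": 0,"wz": 0,"grip": -1}]'

```text
t: 29.25
eef_pos: [0.4714, 0.2194, 0.0326]
eef_rot: [-0.214, -3.131, 0.003]
force: [-0.2, 0.1, -0.4]
width: 0.261
```

carry_out --increments '[{"dx": 0,"dy": 0,"dz": 0,"wx": 0,"wy": 0,"wz": 0,"grip": 0},{"dx": 0,"dy": 0,"dz": 0,"wx": 0,"wy": 0,"wz": 0,"grip": 0},{"dx": 0,"dy": 0,"dz": 0,"wx": 0,"wy": 0,"wz": 0,"grip": 0},{"dx": 0,"dy": 0,"dz": 0,"wx": 0,"wy": 0,"wz": 0,"grip": 0},{"dx": 0,"dy": 0,"dz": -0.02,"wx": 0,"wy": 0,"wz": 0,"grip": 0},{"dx": 0,"dy": 0,"dz": -0.06,"wx": 0,"wy": 0,"wz": 0,"grip": 0},{"dx": 0,"dy": 0,"dz": -0.1,"wx": 0,"wy": 0,"wz": 0,"grip": 0},{"dx": 0,"dy": 0,"dz": -0.13,"wx": 0,"wy": 0,"wz": 0,"grip": 0},{"dx": 0,"dy": 0,"dz": -0.13,"wx": 0,"wy": 0,"wz": 0,"grip": 0}]'

```text
t: 30.15
eef_pos: [0.4743, 0.2217, 0.1668]
eef_rot: [0.214, 3.13, 0.003]
force: [-0.1, -0.6, 0.4]
width: 0.496
```

```bash
python3 - <<'E'
from h import *
wells();print(sense()["eef_pos"],sense()["joints"].round(2))
inc(.4605,-.338,.16,172.1)
E
```

```text
0.096 cap [-1.8 94.1] r 9.2 top z 0.053
0.032 cap [-1.9 32.1] r 11.1 top z 0.0605
-0.032 cap [ -1.5 -32.5] r 10.3 top z 0.0554
-0.096 empty 0
[0.47310483 0.22043363 0.16457763] [ 0.39  0.42 -1.13  1.9   0.43  1.09  0.52]
d [-0.0638 -0.5549  0.0048] w [-0.02  0.05  0.05] rows 11.2
```

Three are in. Last is vial_a.

carry_out --increments '[{"dx": -0.0635,"dy": -0.555,"dz": 0.004,"wx": 0,"wy": 0,"wz": 0,"grip": 0},{"dx": -0.0635,"dy": -0.555,"dz": 0.004,"wx": 0,"wy": 0,"wz": 0,"grip": 0},{"dx": -0.0635,"dy": -0.555,"dz": 0.004,"wx": 0,"wy": 0,"wz": 0,"grip": 0},{"dx": -0.0635,"dy": -0.555,"dz": 0.004,"wx": 0,"wy": 0,"wz": 0,"grip": 0},{"dx": -0.0635,"dy": -0.555,"dz": 0.004,"wx": 0,"wy": 0,"wz": 0,"grip": 0},{"dx": -0.0635,"dy": -0.555,"dz": 0.004,"wx": 0,"wy": 0,"wz": 0,"grip": 0},{"dx": -0.0635,"dy": -0.555,"dz": 0.004,"wx": 0,"wy": 0,"wz": 0,"grip": 0},{"dx": -0.0635,"dy": -0.555,"dz": 0.004,"wx": 0,"wy": 0,"wz": 0,"grip": 0},{"dx": -0.0635,"dy": -0.555,"dz": 0.004,"wx": 0,"wy": 0,"wz": 0,"grip": 0},{"dx": -0.0635,"dy": -0.555,"dz": 0.004,"wx": 0,"wy": 0,"wz": 0,"grip": 0},{"dx": -0.0635,"dy": -0.555,"dz": 0.004,"wx": 0,"wy": 0,"wz": 0,"grip": 0},{"dx": -0.0635,"dy": -0.555,"dz": 0.004,"wx": 0,"wy": 0,"wz": 0,"grip": 0}]'

```text
t: 31.4
eef_pos: [0.4561, -0.3464, 0.157]
eef_rot: [-0.231, -3.127, 0.004]
force: [-0.7, -0.6, 0.9]
width: 0.501
```

carry_out --increments '[{"dx": 0,"dy": 0,"dz": 0,"wx": 0,"wy": 0,"wz": 0,"grip": 0},{"dx": 0,"dy": 0,"dz": 0,"wx": 0,"wy": 0,"wz": 0,"grip": 0},{"dx": 0,"dy": 0,"dz": 0,"wx": 0,"wy": 0,"wz": 0,"grip": 0}]'

```text
t: 31.7
eef_pos: [0.4595, -0.3362, 0.1592]
eef_rot: [-0.208, -3.131, 0.001]
force: [0.8, 0.9, -0.4]
width: 0.497
```

```bash
python3 - <<'E'
from h import *
p,d,W=wshot("w10");print(sense()["eef_pos"],sense()["joints"].round(2),sense()["width"])
caps(W,(.42,.51,-.40,-.17),.04,.075)
inc(.4608,-.338,.033,172.1)
E
```

```text
[ 0.45959661 -0.33649104  0.1594309 ] [ 1.34  0.49 -1.02  1.79  0.47  1.13  1.59] 0.5036453795663097
591 mean [ 0.4599 -0.3388  0.0639] rect [ 460.3 -339. ] [20.9 20.7] circ [ 460.3 -338.9] 11.0
d [-0.0018 -0.0011  0.1264] w [-0.09 -0.21  0.29] rows 2.5
```

carry_out --increments '[{"dx": -0.0005,"dy": 0,"dz": 0.03,"wx": 0,"wy": 0,"wz": 0,"grip": 0},{"dx": -0.0005,"dy": 0,"dz": 0.07,"wx": 0,"wy": 0,"wz": 0,"grip": 0},{"dx": -0.0005,"dy": 0,"dz": 0.1,"wx": 0,"wy": 0,"wz": 0,"grip": 0},{"dx": -0.0005,"dy": 0,"dz": 0.118,"wx": 0,"wy": 0,"wz": 0,"grip": 0},{"dx": -0.0005,"dy": 0,"dz": 0.126,"wx": 0,"wy": 0,"wz": 0,"grip": 0},{"dx": -0.0005,"dy": 0,"dz": 0.126,"wx": 0,"wy": 0,"wz": 0,"grip": 0},{"dx": -0.0005,"dy": 0,"dz": 0.126,"wx": 0,"wy": 0,"wz": 0,"grip": -1},{"dx": -0.0005,"dy": 0,"dz": 0.126,"wx": 0,"wy": 0,"wz": 0,"grip": -1},{"dx": -0.0005,"dy": 0,"dz": 0.126,"wx": 0,"wy": 0,"wz": 0,"grip": -1},{"dx": -0.0005,"dy": 0,"dz": 0.126,"wx": 0,"wy": 0,"wz": 0,"grip": -1},{"dx": -0.0005,"dy": 0,"dz": 0.126,"wx": 0,"wy": 0,"wz": 0,"grip": -1}]'

```text
t: 32.85
eef_pos: [0.4606, -0.3396, 0.035]
eef_rot: [-0.214, -3.134, 0.005]
force: [-0.5, -0.6, 6.3]
width: 0.289
```

carry_out --increments '[{"dx": 0,"dy": 0,"dz": 0,"wx": 0,"wy": 0,"wz": 0,"grip": -1},{"dx": 0,"dy": 0,"dz": -0.02,"wx": 0,"wy": 0,"wz": 0,"grip": -1},{"dx": 0,"dy": 0,"dz": -0.05,"wx": 0,"wy": 0,"wz": 0,"grip": -1},{"dx": 0,"dy": 0,"dz": -0.09,"wx": 0,"wy": 0,"wz": 0,"grip": -1},{"dx": 0,"dy": 0,"dz": -0.12,"wx": 0,"wy": 0,"wz": 0,"grip": -1},{"dx": 0,"dy": 0,"dz": -0.13,"wx": 0,"wy": 0,"wz": 0,"grip": -1},{"dx": 0,"dy": 0,"dz": -0.13,"wx": 0,"wy": 0,"wz": 0,"grip": -1},{"dx": 0,"dy": 0,"dz": -0.13,"wx": 0,"wy": 0,"wz": 0,"grip": -1}]'

```text
t: 33.65
eef_pos: [0.4586, -0.3388, 0.1622]
eef_rot: [-0.214, -3.129, 0.002]
force: [0.8, 0.5, -0.9]
width: 0.289
```

```bash
python3 - <<'E'
from h import *
held(); inc(*cw(0,-.096),.165,172.1)
E
```

```text
t 33.7 [ 0.45833601 -0.33857242  0.1617089 ] w mm 24.5 F [-0.2 -0.  -0.7] cap in tool [[-0.0086, -0.0093, -0.0299], [0.0014, 0.0001, -0.0287], [0.0103, 0.0097, -0.027]]
d [ 0.064   0.4899 -0.0033] w [-0.04 -0.35  0.06] rows 9.9
```

carry_out --increments '[{"dx": 0.005,"dy": 0.04,"dz": -0.003,"wx": 0,"wy": 0,"wz": 0,"grip": -1},{"dx": 0.012,"dy": 0.09,"dz": -0.003,"wx": 0,"wy": 0,"wz": 0,"grip": -1},{"dx": 0.018,"dy": 0.14,"dz": -0.003,"wx": 0,"wy": 0,"wz": 0,"grip": -1},{"dx": 0.025,"dy": 0.19,"dz": -0.003,"wx": 0,"wy": 0,"wz": 0,"grip": -1},{"dx": 0.031,"dy": 0.24,"dz": -0.003,"wx": 0,"wy": 0,"wz": 0,"grip": -1},{"dx": 0.038,"dy": 0.29,"dz": -0.003,"wx": 0,"wy": 0,"wz": 0,"grip": -1},{"dx": 0.044,"dy": 0.34,"dz": -0.003,"wx": 0,"wy": 0,"wz": 0,"grip": -1},{"dx": 0.051,"dy": 0.39,"dz": -0.003,"wx": 0,"wy": 0,"wz": 0,"grip": -1},{"dx": 0.057,"dy": 0.44,"dz": -0.003,"wx": 0,"wy": 0,"wz": 0,"grip": -1},{"dx": 0.062,"dy": 0.477,"dz": -0.003,"wx": 0,"wy": 0,"wz": 0,"grip": -1},{"dx": 0.0635,"dy": 0.49,"dz": -0.003,"wx": 0,"wy": 0,"wz": 0,"grip": -1},{"dx": 0.0635,"dy": 0.49,"dz": -0.003,"wx": 0,"wy": 0,"wz": 0,"grip": -1}]'

```text
t: 34.9
eef_pos: [0.462, 0.1579, 0.1647]
eef_rot: [-0.205, -3.129, 0.001]
force: [0.6, -0.8, -1.1]
width: 0.288
```

carry_out --increments '[{"dx": 0,"dy": 0,"dz": 0,"wx": 0,"wy": 0,"wz": 0,"grip": -1},{"dx": 0,"dy": 0,"dz": 0,"wx": 0,"wy": 0,"wz": 0,"grip": -1},{"dx": 0,"dy": 0,"dz": 0,"wx": 0,"wy": 0,"wz": 0,"grip": -1}]'

```text
t: 35.2
eef_pos: [0.4636, 0.1533, 0.1653]
eef_rot: [-0.219, -3.13, 0.004]
force: [0.1, -0.2, -0.6]
width: 0.287
```

```bash
python3 - <<'E'
from h import *
held(); inc(*cw(0,-.096),.0345,172.1)
E
```

```text
t 35.2 [0.46366013 0.15360431 0.16544529] w mm 24.5 F [-0.5 -0.6 -0.5] cap in tool [[-0.0086, -0.0094, -0.0299], [0.0014, 0.0001, -0.0287], [0.0105, 0.0097, -0.0268]]
d [0.0017 0.002  0.1309] w [-0.15 -0.2  -0.08] rows 2.6
```

carry_out --increments '[{"dx": 0.0005,"dy": 0.001,"dz": 0.04,"wx": 0,"wy": 0,"wz": 0,"grip": -1},{"dx": 0.0005,"dy": 0.001,"dz": 0.08,"wx": 0,"wy": 0,"wz": 0,"grip": -1},{"dx": 0.0005,"dy": 0.001,"dz": 0.098,"wx": 0,"wy": 0,"wz": 0,"grip": -1},{"dx": 0.0005,"dy": 0.001,"dz": 0.11,"wx": 0,"wy": 0,"wz": 0,"grip": -1},{"dx": 0.0005,"dy": 0.001,"dz": 0.116,"wx": 0,"wy": 0,"wz": 0,"grip": -1},{"dx": 0.0005,"dy": 0.001,"dz": 0.121,"wx": 0,"wy": 0,"wz": 0,"grip": -1},{"dx": 0.0005,"dy": 0.001,"dz": 0.123,"wx": 0,"wy": 0,"wz": 0,"grip": -1}]'

```text
t: 35.95
eef_pos: [0.4634, 0.1562, 0.0432]
eef_rot: [-0.215, -3.132, 0.002]
force: [0.5, 0.0, -0.3]
width: 0.291
```

carry_out --increments '[{"dx": 0,"dy": 0,"dz": 0.004,"wx": 0,"wy": 0,"wz": 0,"grip": -1},{"dx": 0,"dy": 0,"dz": 0.007,"wx": 0,"wy": 0,"wz": 0,"grip": -1},{"dx": 0,"dy": 0,"dz": 0.0085,"wx": 0,"wy": 0,"wz": 0,"grip": -1},{"dx": 0,"dy": 0,"dz": 0.0085,"wx": 0,"wy": 0,"wz": 0,"grip": -1}]'

```text
t: 36.35
eef_pos: [0.4627, 0.1561, 0.0342]
eef_rot: [-0.214, -3.131, 0.003]
force: [-0.1, 0.8, 0.0]
width: 0.287
```

carry_out --increments '[{"dx": 0,"dy": 0,"dz": 0,"wx": 0,"wy": 0,"wz": 0,"grip": 0},{"dx": 0,"dy": 0,"dz": 0,"wx": 0,"wy": 0,"wz": 0,"grip": 0},{"dx": 0,"dy": 0,"dz": 0,"wx": 0,"wy": 0,"wz": 0,"grip": 0},{"dx": 0,"dy": 0,"dz": 0,"wx": 0,"wy": 0,"wz": 0,"grip": 0},{"dx": 0,"dy": 0,"dz": -0.02,"wx": 0,"wy": 0,"wz": 0,"grip": 0},{"dx": 0,"dy": 0,"dz": -0.06,"wx": 0,"wy": 0,"wz": 0,"grip": 0},{"dx": 0,"dy": 0,"dz": -0.11,"wx": 0,"wy": 0,"wz": 0,"grip": 0},{"dx": 0,"dy": 0.04,"dz": -0.15,"wx": 0,"wy": 0,"wz": 0,"grip": 0.5},{"dx": 0,"dy": 0.08,"dz": -0.2,"wx": 0,"wy": 0,"wz": 0,"grip": 0.5},{"dx": 0,"dy": 0.1,"dz": -0.22,"wx": 0,"wy": 0,"wz": 0,"grip": 0.5},{"dx": 0,"dy": 0.1,"dz": -0.22,"wx": 0,"wy": 0,"wz": 0,"grip": 0.5}]'

```text
t: 37.45
eef_pos: [0.4782, 0.263, 0.2599]
eef_rot: [0.204, 3.13, 0.012]
force: [-0.6, 0.5, 0.7]
width: 0.752
```

```bash
python3 - <<'E'
from h import *
wells("w11");s=sense();print(s["eef_pos"],s["joints"].round(2))
p,d,W=wshot("w12");Z=W[...,2]
L=(W[...,:2]-O)@np.array([[np.cos(A),-np.sin(A)],[np.sin(A),np.cos(A)]])
m=(abs(L[...,1])<.02)&(L[...,0]>.06)&(L[...,0]<.13)&(Z>.092)
print("tab",m.sum(),np.round(np.percentile(np.c_[L[m],Z[m]],[2,50,98],axis=0),4).tolist())
print("arc(1.75)",arc(1.75)); inc(*arc(1.75)[:2],.15,172.1)
E
```

```text
0.096 cap [-0.8 91. ] r 9.2 top z 0.0519
0.032 cap [-1.3 29.4] r 11.0 top z 0.0596
-0.032 cap [ -1.  -35.1] r 10.0 top z 0.0547
-0.096 cap [ -0.6 -99.5] r 10.9 top z 0.0601
[0.47738    0.25922504 0.25681696] [ 0.37  0.37 -1.19  1.74  0.36  1.27  0.54]
tab 420 [[0.0783, -0.0162, 0.0928], [0.0808, -0.0019, 0.104], [0.0874, 0.0127, 0.1076]]
arc(1.75) (np.float64(0.5577467627251904), np.float64(0.23910406168136586), np.float64(0.08895821103823041))
d [-0.0826 -0.0061  0.1045] w [-0.08 -0.11  0.18] rows 2.7
```

View pics/w12.png

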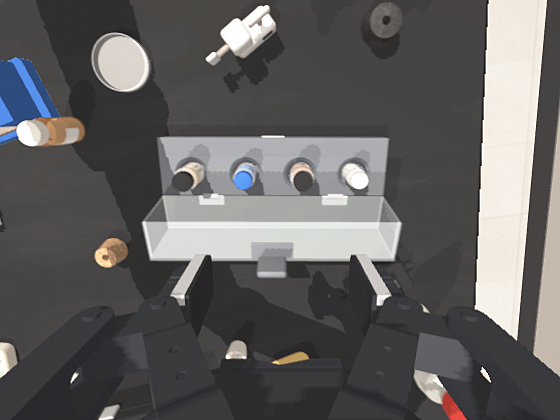

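From the left (right-hand side in this image) the row reads white (355,177), black over red (302,178), blue (243,178), black over beige (185,180). That matches the rack. Before regripping the tab at (272,262), I'll check that the wash bottle is clear.

```bash
python3 - <<'E'
from h import *
for n in("scene","side"):
    d=np.load(f"pics/{n}0.npy");W=cloud(d,n);X,Y,Z=W[...,0],W[...,1],W[...,2]
    m=(X>.5)&(X<.85)&(Y>.05)&(Y<.5)&(Z>.09)&(Z<.35)
    Q=W[m];print(n,m.sum(),np.round(np.percentile(Q,[1,50,99],axis=0),3).tolist())
p=arc(1.75,drop=.007);print(p);inc(*p[:2],.15,172.1);inc(*p,172.1)
E
```

```text
scene 416 [[0.68, 0.364, 0.091], [0.703, 0.397, 0.122], [0.741, 0.428, 0.198]]
side 456 [[0.684, 0.363, 0.091], [0.711, 0.396, 0.123], [0.743, 0.422, 0.199]]
(np.float64(0.5577467627251904), np.float64(0.23910406168136586), np.float64(0.0919582110382304))
d [-0.0826 -0.0061  0.1045] w [-0.08 -0.11  0.18] rows 2.7
d [-0.0827 -0.006   0.1625] w [-0.08 -0.11  0.18] rows 3.6
```

carry_out --increments '[{"dx": -0.04,"dy": -0.005,"dz": 0.03,"wx": 0,"wy": 0,"wz": 0,"grip": 0.5},{"dx": -0.0825,"dy": -0.005,"dz": 0.06,"wx": 0,"wy": 0,"wz": 0,"grip": 0.5},{"dx": -0.0825,"dy": -0.005,"dz": 0.1,"wx": 0,"wy": 0,"wz": 0,"grip": 0.5},{"dx": -0.0825,"dy": -0.005,"dz": 0.1,"wx": 0,"wy": 0,"wz": 0,"grip": 0.5},{"dx": -0.0825,"dy": -0.005,"dz": 0.1,"wx": 0,"wy": 0,"wz": 0,"grip": 0.5}]'

```text
t: 38.05
eef_pos: [0.5564, 0.2381, 0.1527]
eef_rot: [-0.214, -3.128, 0.005]
force: [-1.1, 0.5, -0.5]
width: 0.748
```

```bash
python3 - <<'E'
from h import *
p,d,W=wshot("w13");Z=W[...,2];s=sense()
L=(W[...,:2]-O)@np.array([[np.cos(A),-np.sin(A)],[np.sin(A),np.cos(A)]])
m=(abs(L[...,1])<.03)&(L[...,0]>.06)&(L[...,0]<.13)&(Z>.092)&(Z<.125)
print(s["eef_pos"],s["joints"].round(2),"tab",m.sum(),np.round(np.percentile(np.c_[L[m],Z[m]],[2,50,98],axis=0),4).tolist())
inc(*arc(1.75,drop=.007),172.1)
E
```

```text
[0.55717632 0.23936679 0.15455688] [ 0.27  0.59 -1.05  1.71  0.54  1.18  0.51] tab 1134 [[0.0789, -0.0111, 0.0929], [0.0819, 0.0029, 0.1084], [0.089, 0.0169, 0.1121]]
d [-0.0008 -0.0001  0.0626] w [-0.09 -0.19  0.12] rows 1.3
```

carry_out --increments '[{"dx": 0,"dy": 0.002,"dz": 0.02,"wx": 0,"wy": 0,"wz": 0,"grip": 0.5},{"dx": 0,"dy": 0.002,"dz": 0.045,"wx": 0,"wy": 0,"wz": 0,"grip": 0.5},{"dx": 0,"dy": 0.002,"dz": 0.06,"wx": 0,"wy": 0,"wz": 0,"grip": 0.5},{"dx": 0,"dy": 0.002,"dz": 0.06,"wx": 0,"wy": 0,"wz": 0,"grip": 0.5},{"dx": 0,"dy": 0.002,"dz": 0.06,"wx": 0,"wy": 0,"wz": 0,"grip": -1},{"dx": 0,"dy": 0.002,"dz": 0.06,"wx": 0,"wy": 0,"wz": 0,"grip": -1},{"dx": 0,"dy": 0.002,"dz": 0.06,"wx": 0,"wy": 0,"wz": 0,"grip": -1},{"dx": 0,"dy": 0.002,"dz": 0.06,"wx": 0,"wy": 0,"wz": 0,"grip": -1},{"dx": 0,"dy": 0.002,"dz": 0.06,"wx": 0,"wy": 0,"wz": 0,"grip": -1},{"dx": 0,"dy": 0.002,"dz": 0.06,"wx": 0,"wy": 0,"wz": 0,"grip": -1}]' --newtons 30

```text
t: 39.1
eef_pos: [0.5586, 0.2406, 0.0957]
eef_rot: [-0.215, -3.133, 0.005]
force: [-1.6, -2.5, 5.6]
width: 0.34
```

```bash
python3 - <<'E'
from h import *
s=sense();print(s["eef_pos"],s["width"]*85,s["force"])
th0=1.75
p0=np.array(arc(th0))
for t in np.arange(1.63,-.06,-.12):
    q=np.array(arc(max(t,0)))-p0
    print(round(max(t,0),2),"dx",round(-(np.cos(A)*q[0]+np.sin(A)*q[1]),4),"dz",round(-q[2],4))
E
```

```text
[0.55855977 0.24060216 0.09565633] 28.909547340287368 [-1.62464347 -2.48347796  5.62541415]
1.63 dx 0.0096 dz -0.0063
1.51 dx 0.0199 dz -0.0115
1.39 dx 0.0308 dz -0.0154
1.27 dx 0.0421 dz -0.0179
1.15 dx 0.0535 dz -0.0191
1.03 dx 0.0651 dz -0.0189
0.91 dx 0.0765 dz -0.0173
0.79 dx 0.0876 dz -0.0144
0.67 dx 0.0983 dz -0.0102
0.55 dx 0.1085 dz -0.0047
0.43 dx 0.1179 dz 0.002
0.31 dx 0.1264 dz 0.0098
0.19 dx 0.134 dz 0.0185
0.07 dx 0.1404 dz 0.028
0 dx 0.1436 dz 0.034
```

carry_out --increments '[{"dx": 0.0096,"dy": 0,"dz": -0.0063,"wx": 0,"wy": 0,"wz": 0,"grip": -1},{"dx": 0.0199,"dy": 0,"dz": -0.0115,"wx": 0,"wy": 0,"wz": 0,"grip": -1},{"dx": 0.0308,"dy": 0,"dz": -0.0154,"wx": 0,"wy": 0,"wz": 0,"grip": -1},{"dx": 0.0421,"dy": 0,"dz": -0.0179,"wx": 0,"wy": 0,"wz": 0,"grip": -1},{"dx": 0.0535,"dy": 0,"dz": -0.0191,"wx": 0,"wy": 0,"wz": 0,"grip": -1},{"dx": 0.0651,"dy": 0,"dz": -0.0189,"wx": 0,"wy": 0,"wz": 0,"grip": -1},{"dx": 0.0765,"dy": 0,"dz": -0.0173,"wx": 0,"wy": 0,"wz": 0,"grip": -1},{"dx": 0.0876,"dy": 0,"dz": -0.0144,"wx": 0,"wy": 0,"wz": 0,"grip": -1}]'

```text
t: 39.9
eef_pos: [0.4698, 0.2527, 0.1094]
eef_rot: [-0.214, -3.131, 0.006]
force: [0.2, -4.1, 8.6]
width: 0.34
```

carry_out --increments '[{"dx": 0.0107,"dy": 0,"dz": 0.0042,"wx": 0,"wy": 0,"wz": 0,"grip": -1},{"dx": 0.0209,"dy": 0,"dz": 0.0097,"wx": 0,"wy": 0,"wz": 0,"grip": -1},{"dx": 0.0303,"dy": 0,"dz": 0.0164,"wx": 0,"wy": 0,"wz": 0,"grip": -1},{"dx": 0.0388,"dy": 0,"dz": 0.0242,"wx": 0,"wy": 0,"wz": 0,"grip": -1},{"dx": 0.0464,"dy": 0,"dz": 0.0329,"wx": 0,"wy": 0,"wz": 0,"grip": -1},{"dx": 0.0528,"dy": 0,"dz": 0.0424,"wx": 0,"wy": 0,"wz": 0,"grip": -1},{"dx": 0.0555,"dy": 0,"dz": 0.047,"wx": 0,"wy": 0,"wz": 0,"grip": -1}]'

```text
t: 40.6
eef_pos: [0.4096, 0.2608, 0.0606]
eef_rot: [-0.209, -3.123, 0.007]
force: [-7.2, -1.0, 5.9]
width: 0.34
```

Now I'll release and rise straight up, then look.

carry_out --increments '[{"dx": 0,"dy": 0,"dz": 0,"wx": 0,"wy": 0,"wz": 0,"grip": 0.6},{"dx": 0,"dy": 0,"dz": 0,"wx": 0,"wy": 0,"wz": 0,"grip": 0.6},{"dx": 0,"dy": 0,"dz": 0,"wx": 0,"wy": 0,"wz": 0,"grip": 0.6},{"dx": 0,"dy": 0,"dz": 0,"wx": 0,"wy": 0,"wz": 0,"grip": 0.6},{"dx": 0,"dy": 0,"dz": -0.03,"wx": 0,"wy": 0,"wz": 0,"grip": 0.6},{"dx": 0,"dy": 0,"dz": -0.08,"wx": 0,"wy": 0,"wz": 0,"grip": 0.6},{"dx": -0.02,"dy": 0,"dz": -0.13,"wx": 0,"wy": 0,"wz": 0,"grip": 0.6},{"dx": -0.04,"dy": 0,"dz": -0.18,"wx": 0,"wy": 0,"wz": 0,"grip": 0.6},{"dx": -0.04,"dy": 0,"dz": -0.18,"wx": 0,"wy": 0,"wz": 0,"grip": 0.6},{"dx": -0.04,"dy": 0,"dz": -0.18,"wx": 0,"wy": 0,"wz": 0,"grip": 0.6},{"dx": -0.04,"dy": 0,"dz": -0.18,"wx": 0,"wy": 0,"wz": 0,"grip": 0.6}]'

```text
t: 41.7
eef_pos: [0.4551, 0.2547, 0.2402]
eef_rot: [-0.214, -3.129, 0.005]
force: [-2.4, -0.8, -0.3]
width: 0.8
```

```bash
python3 - <<'E'
from h import *
p,d,W=wshot("w14");Z=W[...,2];s=sense();print(s["eef_pos"],s["force"],s["t"])
L=(W[...,:2]-O)@np.array([[np.cos(A),-np.sin(A)],[np.sin(A),np.cos(A)]])
ed=[-.07,-.06,-.05,-.03,-.01,.01,.02]
for a in ed:
    for lab,yy in(("mid",(-.012,.012)),("all",(-.125,.125))):
        m=(abs(L[...,0]-a)<.004)&(L[...,1]>yy[0])&(L[...,1]<yy[1])&(Z>.03)
        print(a,lab,m.sum(),np.round(np.nanmedian(Z[m]),4) if m.sum() else "",end=" | ")
    print()
a=camera("side")[0];b=camera("scene")[0]
cv2.imwrite("pics/f.png",np.vstack([np.hstack([cv2.resize(a[80:200,220:380],(400,300)),cv2.resize(b[110:230,140:300],(400,300))]),cv2.resize(p[100:260,120:460],(800,300))]))
E
```

```text
[0.45472877 0.25460763 0.23975471] [-0.2361026  -0.11013973  0.07346163] 41.75
-0.07 mid 224 0.0679 | -0.07 all 271 0.0678 | 
-0.06 mid 200 0.0684 | -0.06 all 248 0.0683 | 
-0.05 mid 210 0.0683 | -0.05 all 262 0.0682 | 
-0.03 mid 6176 0.3221 | -0.03 all 28639 0.312 | 
-0.01 mid 174 0.0683 | -0.01 all 5595 0.3011 | 
0.01 mid 167 0.0683 | 0.01 all 1791 0.0683 | 
0.02 mid 159 0.0683 | 0.02 all 1690 0.0683 |
```

View pics/f.png

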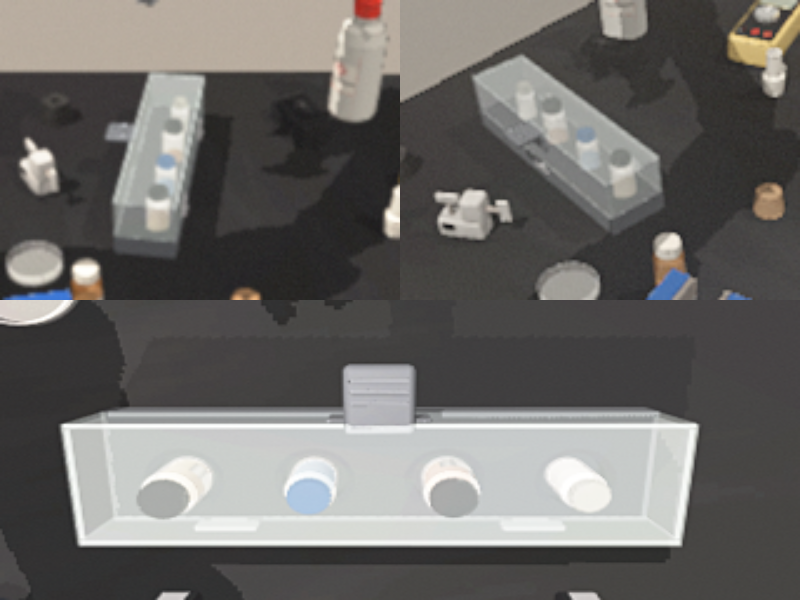

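The cover is level: tab and top both read z = 0.068 from front to hinge. The four vials stand upright under it in the order white, red, blue, beige. Handing in.

```bash
python3 -c "
from rig import *
print(close_job())"
```

```text
the job is handed in; nothing more can be done
None
```

I opened the cover by its tab, moved the four vials in order, shut the cover and handed the job in at about 42 s of robot time. From the left the carrier now holds vial_c (white cap), vial_b (reddish), vial_e (blue) and vial_a (beige), the same order as in the rack.

**Last checks**
- **Cover:** its top and tab read the same height (0.068 m) from front to hinge, which is also what they read before I opened it, so it is shut.
- **Vials:** all four look upright under the hood. With the cover still open, three caps measured within about 2 mm of their well centres. Vial_a was measured only while the arm was still settling, at about 3.5 mm off. The limit is 12 mm.
- **Robot:** the gripper is well clear above the carrier, with no force on it.

**One problem, possibly a fail:** my first try at lowering vial_c, with the grip across the row, was blocked at about 69 N measured at the wrist. The finger linkage most likely hit the opened hood. I backed off at once, turned the grip 90° and placed all four along the row with no further contact. That is below the 120 N wrist limit, but if it counts as the gripper's body pressing on something, it is over the 40 N limit. I could not tell which from the readings.

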